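# Set out the sample reception place

### The job

Set out the sample reception place on the desk mat: lay the ink pad flat midway between the timer and the bottle that stand on the mat, its long side parallel to the mat's long side, and stand the rubber stamp upright on the middle of it. Stand the label roll on its flat face directly behind the ink pad (towards the mat's far long edge) and the sample cup upright directly in front of the bottle (towards the mat's edge nearest the robot), each with about 4 cm of clear mat between the two neighbours and in line with its neighbour, square to the mat. Leave the timer, the bottle, the stapler and the carton where they stand.

Things in the scene. Friction and masses are not known exactly. Their poses are not given: they have to be found in the camera images.
- mat: thin dark rubber mat fixed flat on the desk, 280 x 400 mm, 3 mm thick (top at z = 3 mm). Origin: centre of its underside. x along its short side, away from the robot ('behind'); y along its long side, to the left. Timer and bottle stand at mat x = 0, 150 mm either side of its centre (which is left varies). Off the mat, beyond the seam (world x over 0.55) the bench top is 2 mm lower.
- timer_mid (a point): bench timer on the mat, white square box 62 x 62 mm with a round knob on top, 43 mm high in all, loose, not to be moved. Point: on its vertical centre line, 21.5 mm above its underside.
- bottle_mid (a point): white reagent bottle with a round screw cap, 49 mm in diameter, 96 mm tall, standing on the mat, loose, not to be moved. Point: on its axis, half-way up (48 mm above its underside).
- ink_pad_mid (a point): closed flat ink pad with lid, 62 (x) x 94 (y) x 17 mm, 0.06 to 0.11 kg, lying flat on the desk beside the mat. Point: its centre, 8.5 mm above its underside. x along the short side, y along the long side, z up. Grasp across the 62 mm.
- stamp_mid (a point): rubber stamp standing upright on the desk: a block 16 (x) x 44 (y) x 18 mm high with a round turned handle of 25 mm greatest diameter above it, 62 mm tall in all, 0.045 kg. Point: on its axis, 31 mm above its underside, in the handle. z up.
- roll_mid (a point): roll of blank white labels standing on its flat face, a plain cylinder of 61 mm diameter and 40 mm height with a hole down the middle, 0.04 to 0.09 kg. Point: on its axis, 20 mm above its underside. z up.
- cup_mid (a point): open plastic sample cup, upright, 45 mm across the rim, narrowing to 33 mm at the foot, 38 mm tall, about 0.02 kg. Point: on its axis, 19 mm above its underside. z up.
- stapler: stapler lying right of the work, 34 x 136 x 52 mm, a bystander. Origin: centre of its underside, y along it.
- carton: small plain white carton standing upright and alone behind the work, 30 x 84 x 90 mm, a bystander. Origin: centre of its underside, y along its width.
Things that resemble listed ones, but are neither listed nor needed, are in the scene too. What is shaped like the part that bears roll_mid but purple or turquoise is not meant.

How it is judged:
By the outcome, as a careful person would: the job done as asked, in the order asked, and still so for the second after the job is handed in, with the robot touching nothing.
It also fails if it takes over 112 s, if anything falls off the work surface, if the arm or the gripper's body presses on something with over 40 N, if the wrist force passes 120 N, or if a joint passes its speed limit or range.

### The arm

A 6-joint arm with a two-finger parallel gripper is mounted at the origin on the work surface; the furniture and walls round the work are solid. World frame = base frame: x ahead of the robot, y to its left, z up, the work surface at z = 0. Lengths are in m, angles in rad, forces in N, time in s.
With the tool pointing down it reaches from about 0.25 to 0.775 m from the base axis. Payload 4 kg.
Tool frame: the origin (TCP) lies between the finger pads; the fingertips stand 25 mm ahead of it and the grasp point (between the pads) lies 6 mm ahead of it; x points along the fingers, y is the direction in which the jaws open and shut, and the axes are right-handed (so a half turn about x gives the same grasp; the last joint's range is limited). The gripper opens to 85 mm and grips with 20 to 120 N. Pads are 22 mm wide; open, the fingers measure 114 mm over their backs; the gripper's body (76 mm by 85 mm) begins 54 mm behind the grasp point. The pads swing forward as they close: fully open they stand 13 mm farther back than shut.
Start: joints at [-1.346, 0.087, 1.371, -0, 1.684, -0.103], TCP at [0.177, -0.521, 0.256] pointing down, gripper open.
Joint ranges: [-3.1, 3.1], [-0.76, 2.03], [0.27, 2.55], [-1.08, 4.22], [0.17, 2.65], [-2.57, 2.57]. Speed limits (rad/s): [2.79, 2.79, 3.14, 3.14, 3.14, 3.14].

### API

Orientations are given as a unit quaternion [w, x, y, z].
In Python, from workcell import state, get_image, get_calibration, sign_off, outline_of, mark_of gives the robot as it stands.
- The arm moves only by the shell command python3 -m creep 'ROWS'. ROWS is JSON, a list of rows, each a list of 3 entries, a list of its own where there are three numbers: the shift along the tool's x, y, z in m, then the turn about the tool's x in degrees, then the finger opening in m, from 0 to 0.0854. In form: [[[x, y, z], spin, jaw], ...]. A call has exactly 5 rows; each row is the pose to reach, as a shift and turn from the pose commanded when the call began, along the tool's axes at that moment; what a row does not reach only later rows make up. A row lasts 1/8 s, in which the tool goes at most 62.5 mm and 10.7 degrees, less where a joint would pass 70% of its speed; a pose out of reach is approached as far as the arm can. A call with a gripper value outside its range is refused whole. The fingers move at their own pace and stop on an object; the grip force is fixed at half the most. Time passes only in rows, so rows that repeat a pose let the fingers close, or fill a call up. It gives the time, the measured TCP pose, the force and the opening at its end, in the units of the state.
- state(): the state, without advancing time (a new reading comes with each control period).
- get_image(name): name is "scene" or "top"; returns the picture (400x640x3 uint8, red, green, blue); there is no depth.
- get_calibration(name): a dict with "K" (3x3 intrinsics, pixels), "k1" (the pictures are not rectified: a ray, as slopes to the right and down, at radius r is drawn at 1 + k1 r^2 times it, then the intrinsics apply), "extrinsics" (4x4, takes a point from camera to world coordinates). Camera axes: x right, y up, looking along -z (the intrinsics and any distortion apply to the point x, -y, -z); pixel columns grow to the right and rows downward; lengths in m; the calibration is good to about 2 mm. A picture is of the moment at which its call begins. get_calibration takes no time and is no camera call.
- sign_off(): hands the job in, once; it reports no verdict.
Trained networks look in the newest picture that a camera, given by its name, has taken for a name from the list of things; names that differ only in an ending like _2 or _b are one class to them, and where a whole thing is asked for, a point or a joint stands for the part that bears it (a point fixed in the world has none). Each returns a list of dicts, best first, with "p" (0 to 1); they miss things now and then, are a little off and sometimes report something else, mostly with a low value. They report only what shows in the picture. A call takes as long as a camera call. They do not tell look-alikes from the thing itself.
- outline_of(thing, camera): "mask" (400x640 bool, what is visible of it).
- mark_of(thing, camera): "point" ([x, y, z] in m, in world coordinates, good to about 4 mm: a listed point, or the origin of a listed thing).
The state is a dict: "t": time; "joint_pos": joint angles; "joint_velocities": joint speeds; "joint_efforts": joint torques, N m; "tcp_pos": TCP position; "eef_rot": TCP orientation; "wrist_force": force on the tool from outside, world axes, zero at the start; "ft_torque": the same for the moment, N m; "gripper_width": finger opening in m.
Only numpy, scipy, OpenCV 4.12 (cv2) and the standard library are available. Lean on these libraries where they do the work, as an engineer would, in place of code of your own. Each camera call takes 0.05 s, during which the arm holds its last target.

## Working session

There is one attempt and no reset: what is moved stays moved. The work goes in short steps, Python scripts to look and compute and a shell command to move; the robot and the scene stay as the last step left them, time stands still between calls to the robot, and variables do not carry over. Pictures are saved under pics/ and viewed, and the job is handed in when it is done.

```bash
mkdir -p pics; ls
python3 - <<'E'
from workcell import *
import cv2
for n in("scene","top"):
    im=get_image(n); cv2.imwrite(f"pics/{n}0.png",im[:,:,::-1])
    c=get_calibration(n); print(n,c)
print(state())
E
```

```text
pics
scene {'K': array([[393.11898835,   0.        , 320.75794985],
       [  0.        , 393.11898835, 198.3487447 ],
       [  0.        ,   0.        ,   1.        ]]), 'k1': -0.02033808448020245, 'extrinsics': array([[ 0.82065478,  0.28154619, -0.49724991, -0.08298928],
       [-0.57113459,  0.431846  , -0.69807902, -1.09240797],
       [ 0.0181939 ,  0.85687851,  0.51519725,  0.74736733],
       [ 0.        ,  0.        ,  0.        ,  1.        ]])}
top {'K': array([[414.49156638,   0.        , 321.6402835 ],
       [  0.        , 414.49156638, 199.16638181],
       [  0.        ,   0.        ,   1.        ]]), 'k1': -0.07264503836945631, 'extrinsics': array([[-0.00786576,  0.98983426, -0.14200799,  0.40869072],
       [-0.99994473, -0.00877648, -0.00578796, -0.18612321],
       [-0.00697545,  0.14195462,  0.98984859,  1.35214781],
       [ 0.        ,  0.        ,  0.        ,  1.        ]])}
{'t': 0.1, 'joint_pos': array([-1.34611245e+00,  8.79386986e-02,  1.37213391e+00, -1.28196336e-05,
        1.68356097e+00, -1.03125040e-01]), 'joint_velocities': array([ 0.00194171, -0.0002045 , -0.00269532, -0.0023158 , -0.00169413,
        0.00063315]), 'joint_efforts': array([ 2.14388368e-03, -3.53013039e+01, -3.14219391e+01, -2.83743930e-04,
        7.88005942e-03,  6.64855477e-06]), 'tcp_pos': array([ 0.17697477, -0.5203375 ,  0.25520899]), 'eef_rot': array([-0.1146592 , -0.69758132, -0.11609914,  0.69767797]), 'wrist_force': array([0.37350825, 0.56365352, 0.70317373]), 'ft_torque': array([ 0.06673049, -0.00164904,  0.0527451 ]), 'gripper_width': 0.08523482356798787}
```

View pics/scene0.png

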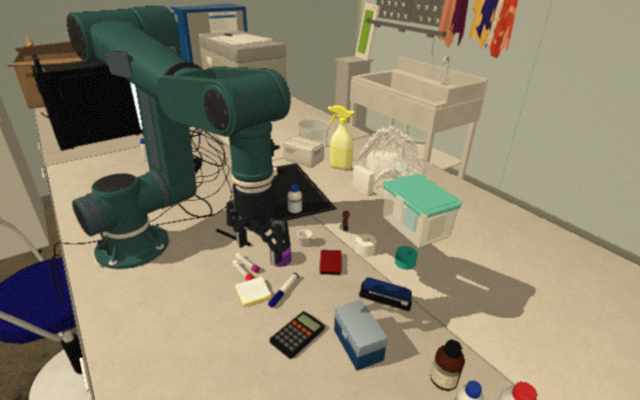

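View pics/top0.png

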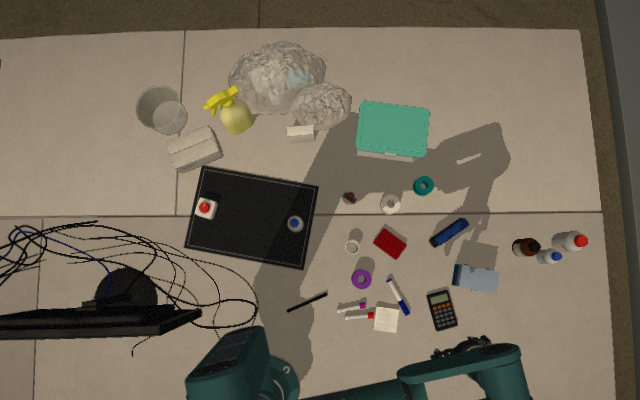

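The top view shows the mat with the timer at (206,208) and the bottle at (295,224). To the right are the stamp (349,197), white roll (390,204), cup (351,246) and red pad (390,242). The purple roll (361,279) and turquoise roll (424,186) are look-alikes.

```bash
cat > h.py <<'E'
import numpy as np,cv2
from workcell import *
def ray(n,uv):
    c=get_calibration(n);K=c["K"];k=c["k1"];E=c["extrinsics"]
    uv=np.atleast_2d(np.float64(uv))
    s=cv2.undistortPoints(uv.reshape(-1,1,2),K,np.array([k,0,0,0.])).reshape(-1,2)
    d=np.c_[s[:,0],-s[:,1],-np.ones(len(s))]@E[:3,:3].T
    return E[:3,3],d
def onz(n,uv,z):
    o,d=ray(n,uv); return (o+d*((z-o[2])/d[:,2])[:,None])
def proj(n,P):
    c=get_calibration(n);E=c["extrinsics"]
    p=(np.atleast_2d(P)-E[:3,3])@E[:3,:3]
    s=np.c_[p[:,0]/-p[:,2],-p[:,1]/-p[:,2]]
    s=s*(1+c["k1"]*(s**2).sum(1))[:,None]
    return s*[c["K"][0,0],c["K"][1,1]]+[c["K"][0,2],c["K"][1,2]]
def save(n,name,box=None,f=1):
    im=get_image(n)[:,:,::-1]
    if box: im=im[box[1]:box[3],box[0]:box[2]]
    cv2.imwrite(f"pics/{name}.png",cv2.resize(im,None,fx=f,fy=f,interpolation=cv2.INTER_CUBIC))
E
python3 - <<'E'
from h import *
save("top","tcrop",(180,150,500,320),2.5)
np.set_printoptions(precision=4,suppress=True)
for t in "mat timer_mid bottle_mid ink_pad_mid stamp_mid roll_mid cup_mid stapler carton".split():
  for c in ("top","scene"):
    print(t,c,[(round(r["p"],2),np.round(r["point"],3).tolist(),proj(c,r["point"])[0].round().tolist()) for r in mark_of(t,c)[:4]])
im=get_image("top")
for t in "mat timer_mid bottle_mid ink_pad_mid stamp_mid roll_mid cup_mid".split():
    for r in outline_of(t,"top")[:3]:
        m=r["mask"].astype(np.uint8); 
        cs=cv2.findContours(m,0,2)[0]; c=max(cs,key=cv2.contourArea)
        print(t,round(r["p"],2),m.sum(),cv2.minAreaRect(c))
print(state()["t"])
E
```

```text
mat top [(0.58, [0.544, 0.052, 0.002], [252.0, 217.0])]
mat scene [(0.77, [0.548, 0.051, -0.003], [282.0, 191.0]), (0.42, [0.608, -0.271, 0.03], [347.0, 218.0])]
timer_mid top [(0.71, [0.57, 0.203, 0.027], [204.0, 209.0])]
timer_mid scene [(0.45, [0.574, 0.203, 0.026], [268.0, 167.0])]
bottle_mid top [(0.72, [0.516, -0.093, 0.051], [295.0, 224.0])]
bottle_mid scene [(0.58, [0.521, -0.097, 0.052], [296.0, 197.0])]
ink_pad_mid top [(0.93, [0.454, -0.396, 0.009], [389.0, 244.0])]
ink_pad_mid scene [(0.94, [0.454, -0.395, 0.008], [331.0, 261.0])]
stamp_mid top [(0.48, [0.602, -0.27, 0.032], [350.0, 198.0])]
stamp_mid scene [(0.5, [0.607, -0.274, 0.029], [347.0, 219.0])]
roll_mid top [(0.76, [0.637, -0.512, 0.019], [423.0, 187.0]), (0.73, [0.343, -0.301, 0.02], [361.0, 279.0]), (0.54, [0.585, -0.402, 0.018], [391.0, 203.0])]
roll_mid scene [(0.89, [0.643, -0.511, 0.017], [407.0, 257.0]), (0.7, [0.34, -0.305, 0.019], [281.0, 255.0]), (0.64, [0.583, -0.404, 0.022], [367.0, 244.0])]
cup_mid top [(0.52, [0.438, -0.277, 0.018], [353.0, 249.0])]
cup_mid scene [(0.55, [0.444, -0.274, 0.017], [30
[... 1143 characters left out ...]
91113281, 134.46109008789062), (18.089702606201172, 27.134557723999023), 86.42366790771484)
stamp_mid 0.44 57 ((350.0000305175781, 196.50001525878906), (10.60660171508789, 6.363961219787598), 45.0)
roll_mid 0.89 306 ((423.2500305175781, 185.74998474121094), (18.384775161743164, 20.50609588623047), 45.0)
roll_mid 0.65 299 ((361.2500305175781, 278.7500305175781), (19.798988342285156, 19.091880798339844), 45.0)
roll_mid 0.61 323 ((389.5, 204.5), (19.0, 19.0), 90.0)
cup_mid 0.75 9811 ((250.76544189453125, 216.96414184570312), (122.70916748046875, 86.37411499023438), 10.738897323608398)
cup_mid 0.52 161 ((351.5000305175781, 247.00003051757812), (13.435027122497559, 13.435027122497559), 45.0)
1.45
```

View pics/tcrop.png

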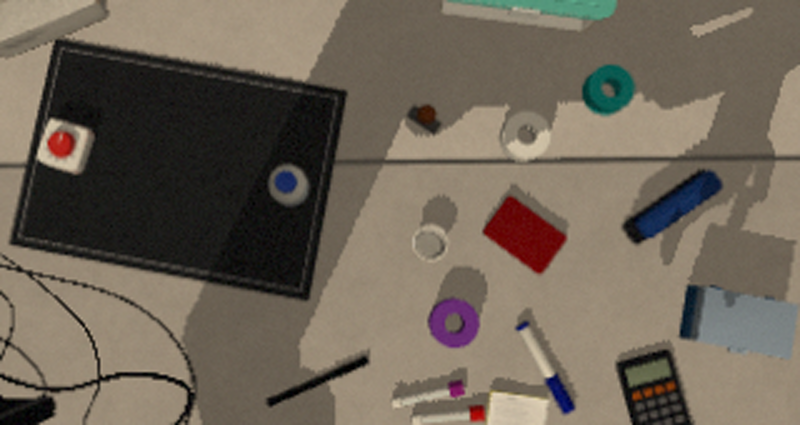

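Run:
```python
from h import *
np.set_printoptions(precision=4,suppress=True)
im=get_image("top")
def rect(uv,z):
    P=onz("top",uv,z)[:,:2].astype(np.float32)
    (c,s,a)=cv2.minAreaRect(P*1000); return np.array(c).round(1),np.array(s).round(1),round(a,2)
m=outline_of("mat","top")[0]["mask"].astype(np.uint8)
m=cv2.morphologyEx(m,cv2.MORPH_CLOSE,np.ones((9,9)))
c=max(cv2.findContours(m,0,2)[0],key=cv2.contourArea)[:,0]
print("mat",rect(c,.003))
for s in ["scene"]:
    mm=[r for r in outline_of("mat",s)][0]["mask"].astype(np.uint8);print(mm.sum())
hsv=cv2.cvtColor(im,cv2.COLOR_RGB2HSV)
R=((hsv[...,0]<8)|(hsv[...,0]>172))&(hsv[...,1]>150)
R=R.astype(np.uint8);R[:,:370]=0;R[:,415:]=0;R[:225]=0;R[265:]=0
ys,xs=np.nonzero(R);P=onz("top",np.c_[xs,ys],.017)[:,:2]*1000
print("pad",len(xs),P.mean(0)); C=np.cov(P.T);w,v=np.linalg.eigh(C);print(np.sqrt(w*12),v)
# stamp crop
for n,b in(("top",(335,182,365,212)),("scene",(325,195,375,240))):
    save(n,"st_"+n,b,12)
save("top","roll",(370,185,410,225),12)
```

```text
mat (array([547.4,  53.5]), array([404.1, 279.8]), 78.87)
1999
pad 535 [ 454.7701 -394.6437]
[60.1523 91.0521] [[-0.8027  0.5963]
 [ 0.5963  0.8027]]
```

View pics/st_top.png

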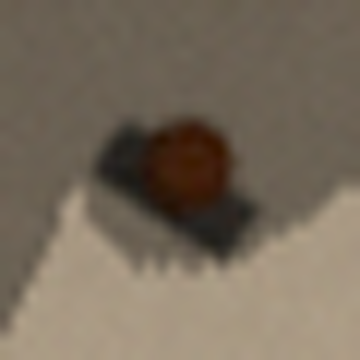

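View pics/st_scene.png

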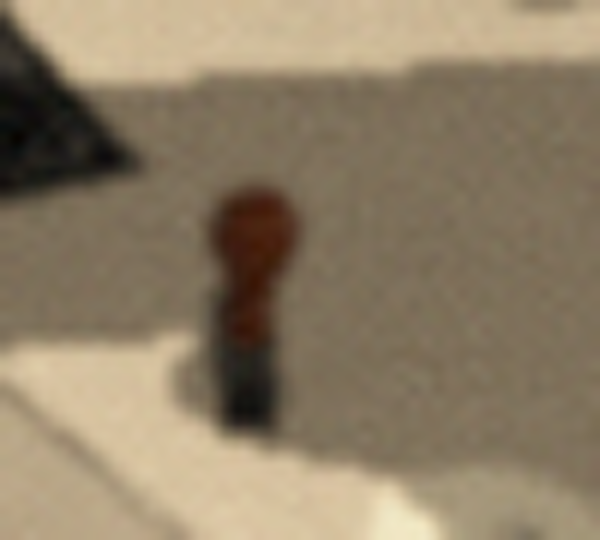

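View pics/roll.png

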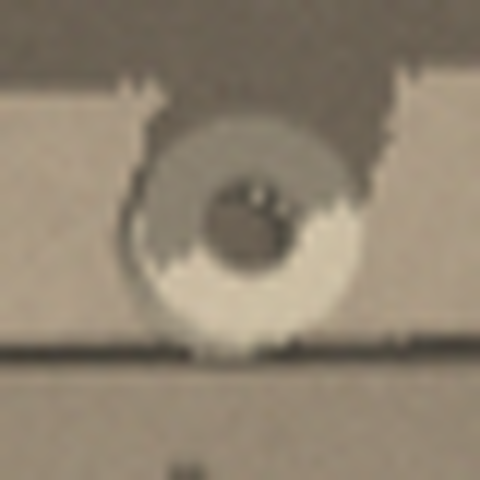

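Three things could be taken for the label roll: turquoise (424,186), purple (361,279) and white (390,204). I chose the white one, and the close crop confirms it is white with a hole down the middle. The stamp's handle is a ball-shaped knob at the top with a narrow neck.

Run:
```python
from h import *
np.set_printoptions(precision=4,suppress=True)
from scipy.optimize import least_squares
im=get_image("top")
ms=[outline_of("mat","top")[0]["mask"] for _ in range(1)]
hsv=cv2.cvtColor(im,cv2.COLOR_RGB2HSV)
for src in (ms[0].astype(np.uint8),(hsv[...,2]<62).astype(np.uint8)):
    src=src.copy(); src[:, :180]=0; src[:,325:]=0; src[:160]=0; src[275:]=0
    m=cv2.morphologyEx(src,cv2.MORPH_OPEN,np.ones((5,5)))
    n,l,st,_=cv2.connectedComponentsWithStats(m); k=1+np.argmax(st[1:,4])
    c=max(cv2.findContours((l==k).astype(np.uint8),0,1)[0],key=cv2.contourArea)[:,0]
    P=onz("top",c,.003)[:,:2]
    def res(q):
        d=P-q[:2]; t=q[2]; a=d@[np.cos(t),np.sin(t)]; b=d@[-np.sin(t),np.cos(t)]
        return np.maximum(abs(a)-q[3],abs(b)-q[4])
    r=least_squares(res,[.546,.053,-.19,.14,.2],loss="soft_l1",f_scale=.002)
    print(r.x[:2],np.degrees(r.x[2]),r.x[3:],np.median(abs(r.fun)))
c=np.array([[202.8,166],[318.4,186.8],[302,269.2],[184,247.2]])
P=onz("top",c,.003); print(P[:,:2],P.mean(0)); 
for a,b in((1,0),(2,3)): d=P[a]-P[b]; print(np.degrees(np.arctan2(d[0],-d[1])))
for a,b in((0,3),(1,2)): d=P[a]-P[b]; print(np.degrees(np.arctan2(d[1],d[0])))
for z in(.016,):
    p=onz("top",[[335+98/12,182+172/12],[335+222/12,182+257/12]],z); d=p[0]-p[1];print("stamp edge",np.degrees(np.arctan2(d[0],d[1])))
import scipy.spatial.transform as T
s=state();q=s["eef_rot"];print(T.Rotation.from_quat(q[[1,2,3,0]]).as_matrix(),s["tcp_pos"])
print(np.degrees(s["joint_pos"]))
```

```text
[0.5464 0.0516] -10.82110244121378 [0.1379 0.1967] 0.0014994242010971104
[0.5445 0.0458] -11.232150549073713 [0.1258 0.1892] 0.0022683612142009313
[[ 0.7182  0.2196]
 [ 0.6436 -0.1679]
 [ 0.3751 -0.1132]
 [ 0.4475  0.2733]] [0.5461 0.053  0.003 ]
-10.897659770657668
-10.608434969053317
-11.212059211616312
-11.499860508066046
stamp edge 35.3507728722967
[[ 0.      0.322  -0.9468]
 [-0.0001 -0.9468 -0.322 ]
 [-1.      0.0001 -0.    ]] [ 0.1771 -0.5207  0.2563]
[-77.1264   4.9964  78.5364   0.0011  96.4628  -5.9078]
```

```bash
cat >> h.py <<'E'
from scipy.spatial.transform import Rotation as Ro
MC=np.array([.546,.0525]); TH=np.radians(-10.9)
MX=np.array([np.cos(TH),np.sin(TH)]); MY=np.array([-np.sin(TH),np.cos(TH)])
def go(x,y,z,yaw):
    "yaw: jaw direction deg, mod 180"
    s=state();q=s["eef_rot"];R=Ro.from_quat(q[[1,2,3,0]]).as_matrix()
    cy=np.degrees(np.arctan2(R[1,1],R[0,1]))
    d=(yaw-cy+90)%180-90
    sh=R.T@(np.array([x,y,z])-s["tcp_pos"])
    print("t",round(s["t"],2),"tcp",s["tcp_pos"].round(4),"yaw",round(cy,2),"w",s["gripper_width"].round(4),"f",s["wrist_force"].round(1),"j6",round(np.degrees(s["joint_pos"][5]),1))
    print("shift",(sh*1000).round(1),"spin",round(-d,1),"tilt",R[:,0].round(4))
E
python3 -c "
from h import *
go(.4545,-.395,.12,-36.6)"
```

```text
Traceback (most recent call last):
  File "h.py", line 30, in go
    print("t",round(s["t"],2),"tcp",s["tcp_pos"].round(4),"yaw",round(cy,2),"w",s["gripper_width"].round(4),"f",s["wrist_force"].round(1),"j6",round(np.degrees(s["joint_pos"][5]),1))
                                                                                ^^^^^^^^^^^^^^^^^^^^^^^^
AttributeError: 'float' object has no attribute 'round'
```

```bash
sed -i 's/s\["gripper_width"\].round(4)/round(float(s["gripper_width"]),4)/' h.py
python3 -c "
from h import *
go(.4545,-.395,.12,-36.6)"
```

```text
t 1.85 tcp [ 0.1771 -0.5207  0.2563] yaw -71.22 w 0.0853 f [ 0.3  1.5 -0.7] j6 -5.9
shift [ 136.3  -29.7 -303.1] spin -34.6 tilt [ 0.e+00 -1.e-04 -1.e+00]
```

```bash
python3 -m creep '[[[0.02,-0.006,-0.06],-7,0.0854],[[0.045,-0.012,-0.12],-14,0.0854],[[0.07,-0.018,-0.175],-21,0.0854],[[0.1,-0.024,-0.225],-28,0.0854],[[0.12,-0.03,-0.275],-34.6,0.0854]]'
python3 -c "
from h import *
go(.4545,-.395,.028,-36.6)"
```

```text
t: 2.48
tcp_pos: [0.4289, -0.4023, 0.1346]
eef_rot: [-0.318, -0.631, -0.319, 0.631]
wrist_force: [-0.6, -1.3, -0.1]
gripper_width: 0.0854
t 2.48 tcp [ 0.4289 -0.4023  0.1346] yaw -36.38 w 0.0854 f [-0.6 -1.3 -0.1] j6 -12.3
shift [106.6  16.4 -21.1] spin 0.2 tilt [-0.0012  0.0011 -1.    ]
```

```bash
python3 -m creep '[[[0.015,0.016,-0.022],0,0.0854],[[0.04,0.016,-0.022],0,0.0854],[[0.06,0.016,-0.022],0,0.0854],[[0.06,0.016,-0.022],0,0.0854],[[0.06,0.016,-0.022],0,0.0854]]'
python3 -c "
from h import *
go(.4545,-.395,.028,-36.6)
save('top','a1',(340,190,440,290),6);save('scene','a1s',(260,180,400,300),5)"
```

```text
t: 3.1
tcp_pos: [0.4541, -0.3962, 0.0773]
eef_rot: [0.318, 0.632, 0.317, -0.632]
wrist_force: [0.9, 0.7, -0.5]
gripper_width: 0.0851
t 3.1 tcp [ 0.4541 -0.3962  0.0773] yaw -36.63 w 0.0851 f [ 0.9  0.7 -0.5] j6 -9.9
shift [49.3 -0.4 -1.2] spin -0.0 tilt [ 0.001  -0.0011 -1.    ]
```

View pics/a1s.png

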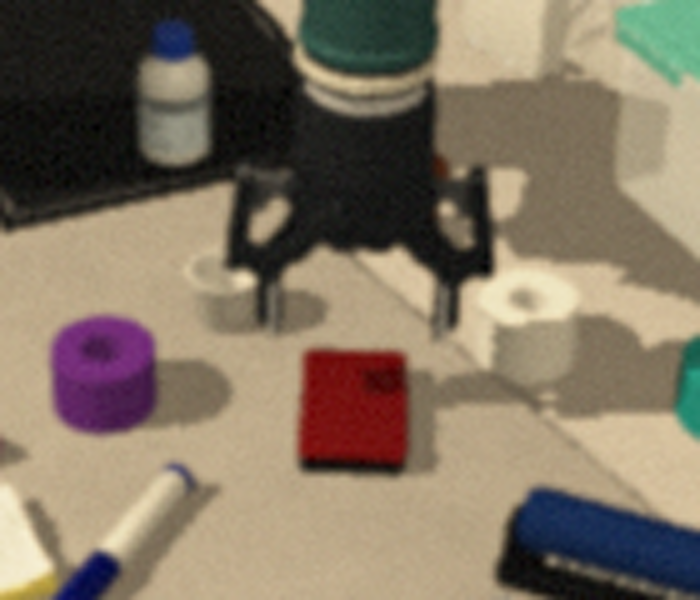

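```bash
python3 -m creep '[[[0.015,0,-0.001],0,0.0854],[[0.035,0,-0.001],0,0.0854],[[0.049,0,-0.001],0,0.0854],[[0.049,0,-0.001],0,0.0854],[[0.049,0,-0.001],0,0.0854]]'
python3 -m creep '[[[0,0,0],0,0.055],[[0,0,0],0,0.055],[[0,0,0],0,0.05],[[0,0,0],0,0.05],[[0,0,0],0,0.05]]'
python3 -c "
from h import *
go(.4545,-.395,.12,-36.6)
save('scene','a2s',(260,180,400,300),5)"
```

```text
t: 3.82
tcp_pos: [0.4546, -0.3952, 0.0278]
eef_rot: [0.318, 0.632, 0.317, -0.632]
wrist_force: [0.0, 0.3, 0.1]
gripper_width: 0.0856
t: 4.45
tcp_pos: [0.4551, -0.3957, 0.0288]
eef_rot: [0.319, 0.632, 0.317, -0.631]
wrist_force: [0.4, -0.5, 5.8]
gripper_width: 0.06
t 4.45 tcp [ 0.4551 -0.3957  0.0288] yaw -36.62 w 0.06 f [ 0.4 -0.5  5.8] j6 -9.8
shift [-91.2  -0.6  -0.1] spin -0.0 tilt [ 0.002  -0.0022 -1.    ]
```

View pics/a2s.png

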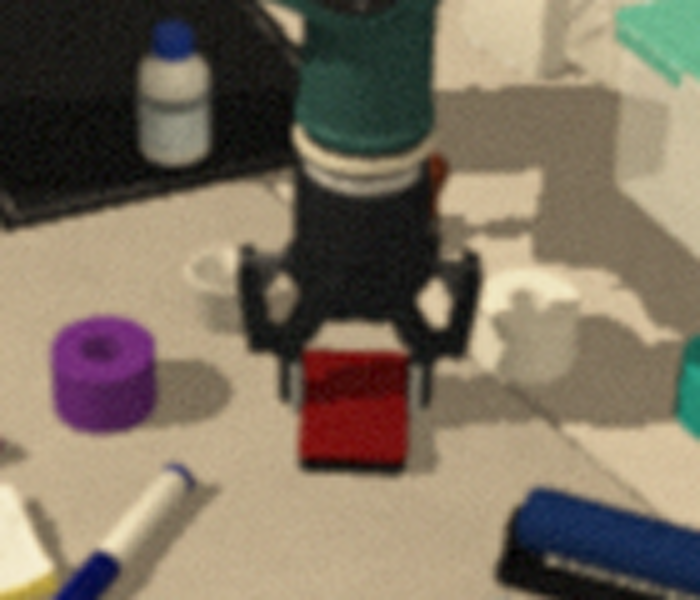

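```bash
python3 -m creep '[[[0,0,0],0,0.05],[[0,0,0],0,0.05],[[-0.02,0,0],0,0.05],[[-0.06,0,0],0,0.05],[[-0.09,0,0],0,0.05]]'
python3 -c "
from h import *
go(*MC,.14,-10.9)
save('scene','a3s',(260,150,400,270),5)"
```

```text
t: 5.12
tcp_pos: [0.4543, -0.3949, 0.1193]
eef_rot: [0.318, 0.632, 0.317, -0.632]
wrist_force: [0.1, -0.8, -1.5]
gripper_width: 0.0598
t 5.12 tcp [ 0.4543 -0.3949  0.1193] yaw -36.62 w 0.0598 f [ 0.1 -0.8 -1.5] j6 -9.8
shift [ -20.9 -193.3 -413.7] spin -25.7 tilt [ 4.e-04 -5.e-04 -1.e+00]
```

View pics/a3s.png

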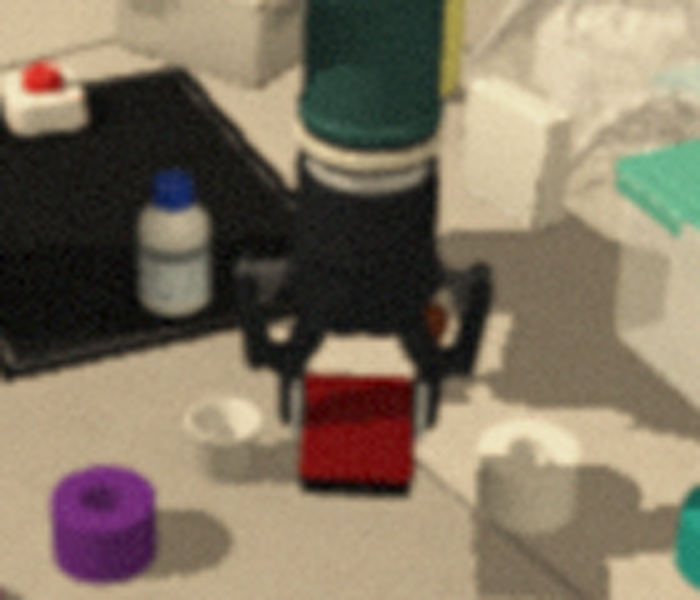

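```bash
python3 -m creep '[[[-0.05,-0.01,-0.02],-2,0.05],[[-0.09,-0.03,-0.06],-6,0.05],[[-0.09,-0.055,-0.115],-10,0.05],[[-0.09,-0.08,-0.17],-14,0.05],[[-0.09,-0.105,-0.225],-18,0.05]]'
python3 -c "
from h import *
go(*MC,.2,-10.9)"
```

```text
t: 5.8
tcp_pos: [0.504, -0.1497, 0.207]
eef_rot: [-0.413, -0.574, -0.413, 0.574]
wrist_force: [1.3, 0.7, -1.5]
gripper_width: 0.0601
t 5.8 tcp [ 0.504  -0.1497  0.207 ] yaw -18.51 w 0.0601 f [ 1.3  0.7 -1.5] j6 -4.2
shift [   7.   -24.3 -205.1] spin -7.6 tilt [-4.e-04  3.e-04 -1.e+00]
```

```bash
python3 -m creep '[[[0.0,-0.006,-0.05],-2,0.05],[[0,-0.012,-0.105],-4,0.05],[[0,-0.018,-0.16],-6,0.05],[[0.0,-0.024,-0.203],-7.7,0.05],[[0.0,-0.024,-0.203],-7.7,0.05]]'
python3 -c "
from h import *
go(*MC,.034,-10.9)"
```

```text
t: 6.42
tcp_pos: [0.5459, 0.0513, 0.2066]
eef_rot: [-0.451, -0.544, -0.452, 0.544]
wrist_force: [-0.3, 0.1, -1.6]
gripper_width: 0.0603
t 6.42 tcp [0.5459 0.0513 0.2066] yaw -10.63 w 0.0603 f [-0.3  0.1 -1.6] j6 10.1
shift [ 1.726e+02  1.000e-01 -1.100e+00] spin 0.3 tilt [-1.5e-03  7.0e-04 -1.0e+00]
```

```bash
python3 -m creep '[[[0.04,0,-0.001],0,0.05],[[0.09,0,-0.001],0,0.05],[[0.13,0,-0.001],0,0.05],[[0.14,0,-0.001],0,0.05],[[0.14,0,-0.001],0,0.05]]'
python3 -c "
from h import *
go(*MC,.034,-10.9)
for c in('scene','top'):
  save(c,'b1'+c,(200,140,360,260) if c=='scene' else (170,150,340,280),4); print([(r['p'],r['point']) for r in mark_of('ink_pad_mid',c)])"
```

```text
t: 7.05
tcp_pos: [0.5465, 0.0487, 0.0674]
eef_rot: [-0.45, -0.545, -0.45, 0.546]
wrist_force: [-0.4, -0.3, 0.3]
gripper_width: 0.06
t 7.05 tcp [0.5465 0.0487 0.0674] yaw -10.97 w 0.06 f [-0.4 -0.3  0.3] j6 10.2
shift [33.4 -1.2 -3.7] spin -0.1 tilt [-6.e-04 -3.e-04 -1.e+00]
[(0.56, [0.5481, 0.0449, 0.047])]
[(0.54, [0.549, 0.0492, 0.0521]), (0.49, [0.8102, -0.1151, 0.0049])]
```

View pics/b1scene.png

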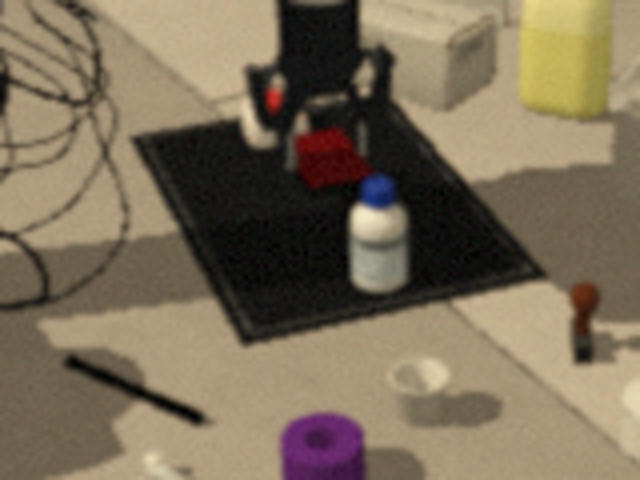

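View pics/b1top.png

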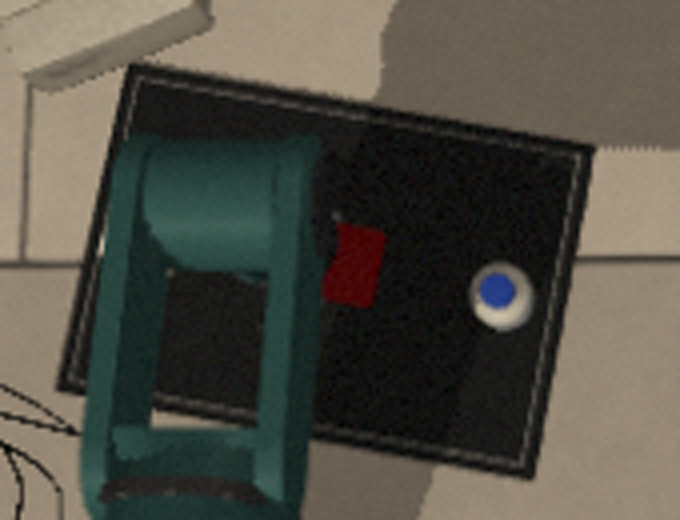

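```bash
python3 -m creep '[[[0.015,-0.001,-0.0045],0,0.05],[[0.028,-0.001,-0.0045],0,0.05],[[0.034,-0.001,-0.0045],0,0.05],[[0.036,-0.001,-0.0045],0,0.05],[[0.036,-0.001,-0.0045],0,0.05]]'
python3 -c "
from h import *
go(*MC,.032,-10.9)"
```

```text
t: 7.88
tcp_pos: [0.5463, 0.0541, 0.0319]
eef_rot: [-0.45, -0.545, -0.45, 0.545]
wrist_force: [-2.1, -0.6, 3.8]
gripper_width: 0.06
t 7.88 tcp [0.5463 0.0541 0.0319] yaw -10.91 w 0.06 f [-2.1 -0.6  3.8] j6 10.6
shift [-0.1 -0.   1.6] spin -0.0 tilt [-3.e-04 -0.e+00 -1.e+00]
```

```bash
python3 -m creep '[[[0,0,0],0,0.0854],[[0,0,0],0,0.0854],[[0,0,0],0,0.0854],[[-0.02,0,0],0,0.0854],[[-0.06,0,0],0,0.0854]]'
python3 -m creep '[[[-0.05,0,0.0],0,0.0854],[[-0.1,0.005,0.05],0,0.0854],[[-0.1,0.01,0.11],0,0.0854],[[-0.1,0.02,0.17],0,0.0854],[[-0.1,0.02,0.23],0,0.0854]]'
python3 -c "
from h import *
go(.605,-.272,.15,-54.6)
for c in('scene','top'):
  save(c,'b2'+c,(200,140,360,260) if c=='scene' else (170,150,340,280),4); print([(r['p'],r['point']) for r in mark_of('ink_pad_mid',c)])"
```

```text
t: 8.5
tcp_pos: [0.5447, 0.0539, 0.0894]
eef_rot: [-0.449, -0.544, -0.451, 0.547]
wrist_force: [0.4, -0.1, 0.2]
gripper_width: 0.0853
t: 9.12
tcp_pos: [0.5225, -0.1776, 0.1916]
eef_rot: [0.451, 0.545, 0.45, -0.545]
wrist_force: [1.2, -0.3, -1.2]
gripper_width: 0.0853
t 9.12 tcp [ 0.5225 -0.1776  0.1916] yaw -10.89 w 0.0853 f [ 1.2 -0.3 -1.2] j6 -13.8
shift [41.7 98.8 77.1] spin 43.7 tilt [ 1.3e-03 -6.0e-04 -1.0e+00]
[(0.49, [0.546, 0.0513, 0.0127])]
[(0.81, [0.5463, 0.048, 0.0092])]
```

View pics/b2scene.png

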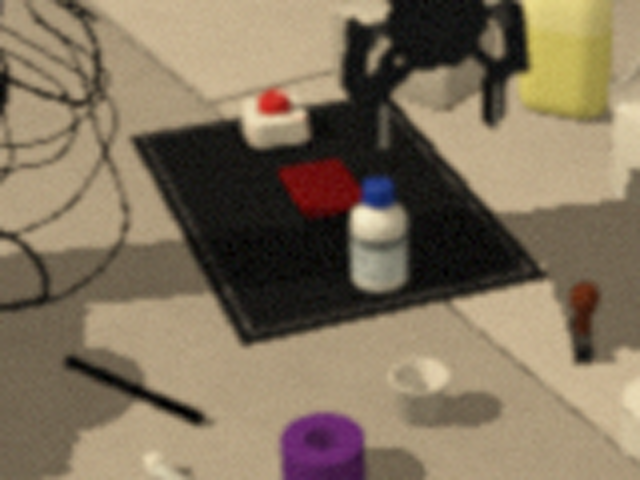

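View pics/b2top.png

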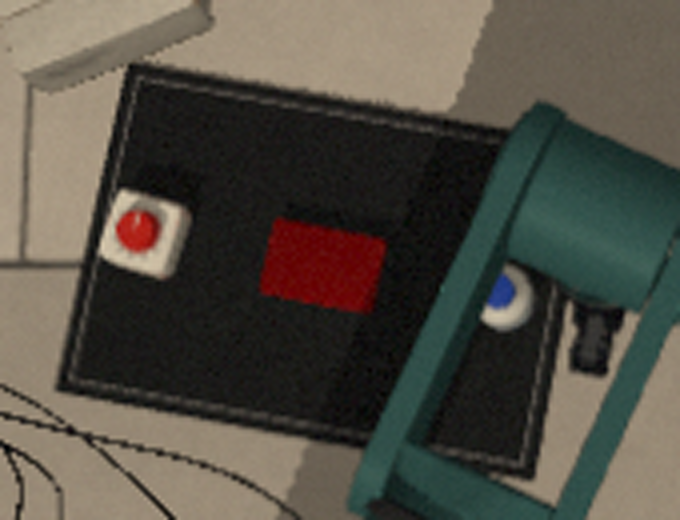

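```bash
cat >> h.py <<'E'
def padpose(n=3):
    out=[]
    for _ in range(n):
        im=get_image("top");hsv=cv2.cvtColor(im,cv2.COLOR_RGB2HSV)
        R=(((hsv[...,0]<10)|(hsv[...,0]>170))&(hsv[...,1]>140)).astype(np.uint8)
        R[:,:225]=0;R[:,275:]=0;R[:195]=0;R[240:]=0
        ys,xs=np.nonzero(R);P=onz("top",np.c_[xs,ys],.020)[:,:2]*1000
        w,v=np.linalg.eigh(np.cov(P.T));v=v[:,1]
        out.append([*P.mean(0),np.degrees(np.arctan(-v[0]/v[1])),*np.sqrt(12*w)])
    return np.mean(out,0)
E
python3 - <<'E'
from h import *
p=padpose();print(p.round(2)); d=p[:2]/1000-MC;print("mat frame",d@MX,d@MY)
E
```

```text
[546.76  52.84 -11.95  65.63  97.41]
mat frame 0.0006807830561959054 0.000477570174290652
```

Run:
```python
from h import *
o1,d1=ray("top",[350.2,195.3]);o2,d2=ray("scene",[345.9,213.9])
A=np.c_[d1[0],-d2[0]];t=np.linalg.lstsq(A,o2-o1,rcond=None)[0]
print(o1+d1[0]*t[0],o2+d2[0]*t[1])
print([(r['p'],r['point']) for c in('scene','top') for r in mark_of('stamp_mid',c)])
go(.605,-.272,.15,-35.4)
```

```text
[ 0.60755548 -0.26954403  0.04706988] [ 0.6057312  -0.26832216  0.0467138 ]
[(0.45, [0.6087, -0.2738, 0.0287]), (0.38, [0.6014, -0.2691, 0.0305])]
t 9.57 tcp [ 0.5228 -0.1742  0.1913] yaw -10.78 w 0.0858 f [-0.1 -0.   0.2] j6 -13.5
shift [41.3 99.  80.7] spin 24.6 tilt [ 0.e+00  2.e-04 -1.e+00]
```

```bash
python3 -m creep '[[[0.0,0.025,0.02],5,0.0854],[[0.01,0.05,0.04],10,0.0854],[[0.02,0.075,0.06],16,0.0854],[[0.03,0.099,0.079],24.5,0.0854],[[0.04,0.099,0.079],24.5,0.0854]]'
python3 -m creep '[[[0.01,0,0],0,0.06],[[0.025,0,0],0,0.06],[[0.025,0,0],0,0.06],[[0.025,0,0],0,0.06],[[0.025,0,0],0,0.06]]'
python3 -c "
from h import *
go(.6055,-.2705,.052,-35.4)
save('scene','c1s',(300,160,400,250),7);save('top','c1t',(320,170,380,230),9)"
```

```text
t: 10.2
tcp_pos: [0.6058, -0.272, 0.1501]
eef_rot: [-0.324, -0.628, -0.325, 0.628]
wrist_force: [0.6, 0.5, -0.3]
gripper_width: 0.0855
t: 10.82
tcp_pos: [0.605, -0.2721, 0.1274]
eef_rot: [0.325, 0.629, 0.324, -0.628]
wrist_force: [-0.2, 0.6, -0.3]
gripper_width: 0.0598
t 10.82 tcp [ 0.605  -0.2721  0.1274] yaw -35.41 w 0.0598 f [-0.2  0.6 -0.3] j6 6.3
shift [75.4 -0.7 -1.6] spin -0.0 tilt [ 1.5e-03 -9.0e-04 -1.0e+00]
```

View pics/c1s.png

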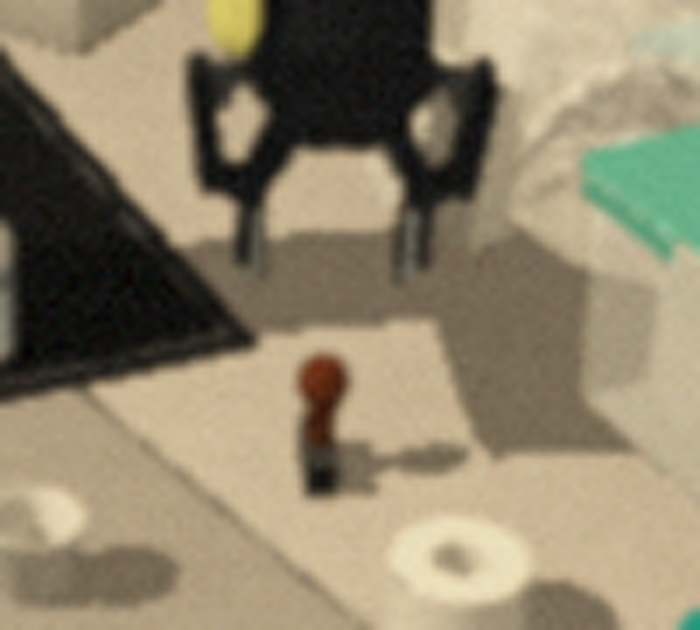

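View pics/c1t.png

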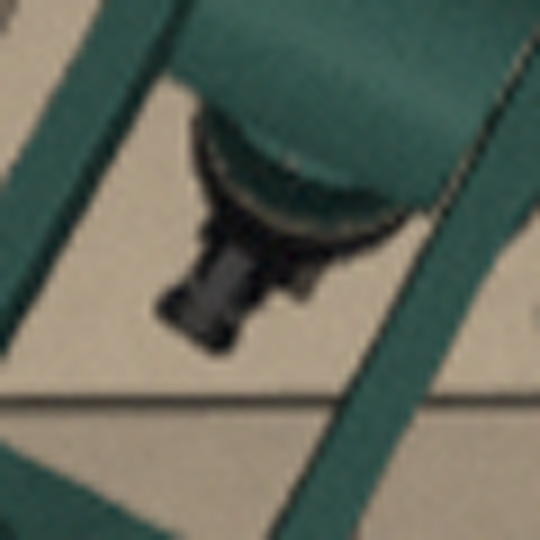

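```bash
python3 -m creep '[[[0.03,-0.001,-0.001],0,0.06],[[0.06,-0.001,-0.001],0,0.06],[[0.075,-0.001,-0.001],0,0.06],[[0.075,-0.001,-0.001],0,0.06],[[0.075,-0.001,-0.001],0,0.06]]'
python3 -m creep '[[[0,0,0],0,0.04],[[0,0,0],0,0.03],[[0,0,0],0,0.01],[[0,0,0],0,0.01],[[0,0,0],0,0.01]]'
python3 -c "
from h import *
go(.6055,-.2705,.052,-35.4)
save('scene','c2s',(300,160,400,250),7)"
```

```text
t: 11.55
tcp_pos: [0.6054, -0.2711, 0.0529]
eef_rot: [0.325, 0.629, 0.323, -0.628]
wrist_force: [-0.7, -0.5, 0.4]
gripper_width: 0.0597
t: 12.18
tcp_pos: [0.605, -0.2709, 0.0524]
eef_rot: [0.325, 0.629, 0.324, -0.628]
wrist_force: [-0.0, 0.3, 4.8]
gripper_width: 0.0236
t 12.18 tcp [ 0.605  -0.2709  0.0524] yaw -35.42 w 0.0236 f [-0.   0.3  4.8] j6 6.4
shift [ 0.4  0.2 -0.6] spin -0.0 tilt [ 1.7e-03 -9.0e-04 -1.0e+00]
```

View pics/c2s.png

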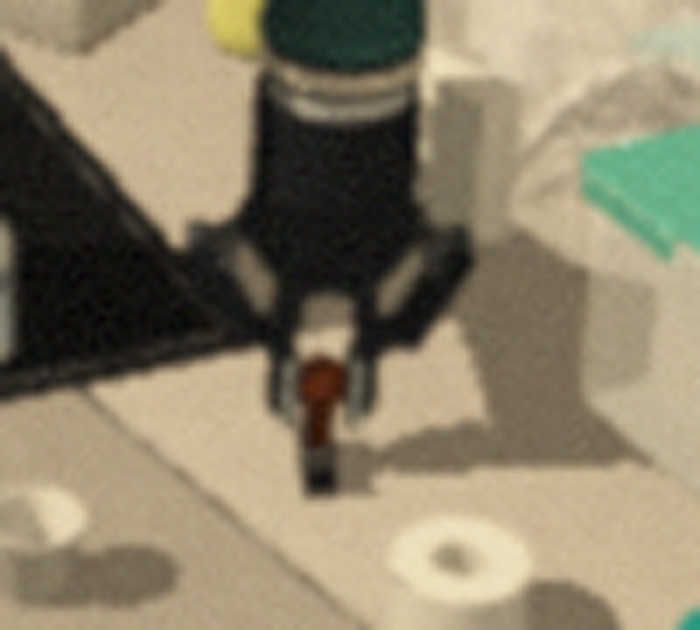

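```bash
python3 -m creep '[[[0,0,0],0,0.01],[[-0.03,0,0],0,0.01],[[-0.085,0,0],0,0.01],[[-0.14,0,0],0,0.01],[[-0.15,0,0],0,0.01]]'
python3 -c "
from h import *
save('scene','c3s',(280,100,400,220),5)
go(.5463,.053,.2,-11)"
```

```text
t: 12.85
tcp_pos: [0.6061, -0.2714, 0.2066]
eef_rot: [0.327, 0.63, 0.322, -0.627]
wrist_force: [-0.1, 0.0, -0.7]
gripper_width: 0.0236
t 12.9 tcp [ 0.6056 -0.2712  0.2052] yaw -35.42 w 0.0232 f [ 0.5 -0.1  0.2] j6 6.4
shift [   3.9 -236.2 -229.8] spin -24.4 tilt [ 0.0056 -0.0032 -1.    ]
```

View pics/c3s.png

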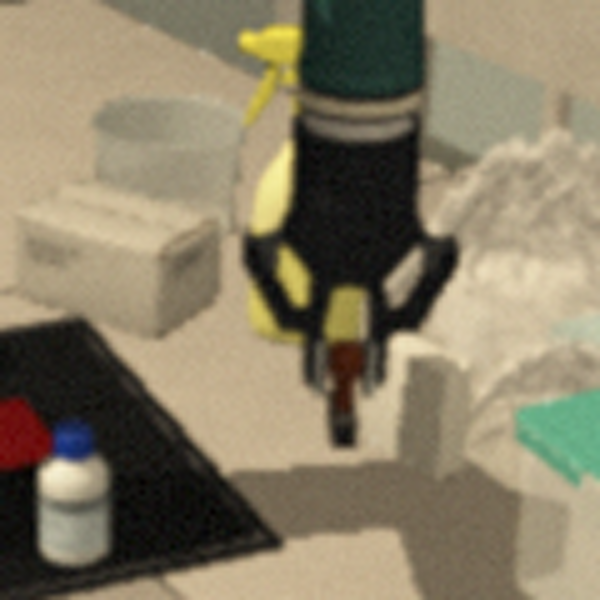

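Stamp is lifted and hangs upright. Carrying it over.

```bash
python3 -m creep '[[[0,-0.035,-0.034],-4,0.01],[[0,-0.076,-0.074],-8,0.01],[[0,-0.118,-0.114],-12,0.01],[[0,-0.16,-0.154],-16,0.01],[[0,-0.2,-0.194],-20,0.01]]'
python3 -m creep '[[[0,0,0],0,0.01],[[0,0,0],0,0.01],[[0,0,0],0,0.01],[[0,0,0],0,0.01],[[0,0,0],0,0.01]]'
python3 -c "
from h import *
go(.5463,.053,.09,-11)"
```

```text
t: 13.52
tcp_pos: [0.5519, 0.0053, 0.1978]
eef_rot: [-0.428, -0.561, -0.43, 0.564]
wrist_force: [0.8, 2.3, 0.3]
gripper_width: 0.0235
t: 14.15
tcp_pos: [0.5541, 0.0025, 0.2012]
eef_rot: [-0.428, -0.563, -0.428, 0.563]
wrist_force: [-0.7, -0.0, -0.6]
gripper_width: 0.0232
t 14.15 tcp [0.5541 0.0025 0.2012] yaw -15.51 w 0.0232 f [-0.7 -0.  -0.6] j6 9.9
shift [111.2 -21.  -46.6] spin -4.5 tilt [-1.e-04 -1.e-04 -1.e+00]
```

```bash
python3 -m creep '[[[0.0,-0.01,-0.024],-2,0.01],[[0.0,-0.021,-0.0465],-4.5,0.01],[[0.04,-0.021,-0.0465],-4.5,0.01],[[0.09,-0.021,-0.0465],-4.5,0.01],[[0.111,-0.021,-0.0465],-4.5,0.01]]'
python3 -m creep '[[[0,0,0],0,0.01],[[0,0,0],0,0.01],[[0,0,0],0,0.01],[[0,0,0],0,0.01],[[0,0,0],0,0.01]]'
python3 -c "
from h import *
go(.5463,.053,.0744,-11)
save('scene','c4s',(220,130,360,230),5)"
```

```text
t: 14.78
tcp_pos: [0.544, 0.0536, 0.0868]
eef_rot: [-0.449, -0.544, -0.451, 0.547]
wrist_force: [0.4, 0.9, -0.7]
gripper_width: 0.0234
t: 15.4
tcp_pos: [0.5464, 0.0538, 0.091]
eef_rot: [0.45, 0.546, 0.45, -0.545]
wrist_force: [0.4, -0.1, 0.5]
gripper_width: 0.0234
t 15.4 tcp [0.5464 0.0538 0.091 ] yaw -10.92 w 0.0234 f [ 0.4 -0.1  0.5] j6 10.6
shift [16.6  0.1  0.8] spin 0.1 tilt [ 1.2e-03 -1.0e-04 -1.0e+00]
```

View pics/c4s.png

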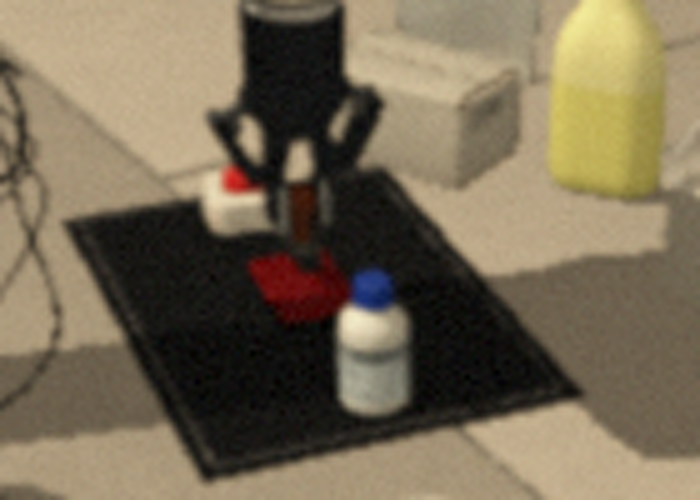

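```bash
python3 -m creep '[[[0.006,0,0.0005],0,0.01],[[0.012,0,0.0005],0,0.01],[[0.015,0,0.0005],0,0.01],[[0.016,0,0.0005],0,0.01],[[0.016,0,0.0005],0,0.01]]'
python3 -c "
from h import *
go(.5463,.053,.0744,-11)"
```

```text
t: 16.08
tcp_pos: [0.546, 0.0534, 0.0744]
eef_rot: [0.45, 0.545, 0.45, -0.545]
wrist_force: [-0.2, 0.5, -0.5]
gripper_width: 0.0234
t 16.07 tcp [0.546  0.0534 0.0744] yaw -10.92 w 0.0234 f [-0.2  0.5 -0.5] j6 10.6
shift [-0.   0.3  0.3] spin 0.1 tilt [ 3.e-04 -1.e-04 -1.e+00]
```

No contact yet, so I'll lower by millimetres.

```bash
python3 -m creep '[[[0.001,0,0],0,0.01],[[0.001,0,0],0,0.01],[[0.002,0,0],0,0.01],[[0.002,0,0],0,0.01],[[0.002,0,0],0,0.01]]'
python3 -c "
from h import *
go(.5463,.053,.0744,-11)
save('scene','c5s',(220,130,360,230),5)"
```

```text
t: 16.7
tcp_pos: [0.5461, 0.0534, 0.0743]
eef_rot: [0.45, 0.545, 0.45, -0.545]
wrist_force: [-3.0, 0.1, 7.3]
gripper_width: 0.0234
t 16.7 tcp [0.5461 0.0534 0.0743] yaw -10.91 w 0.0234 f [-3.   0.1  7.3] j6 10.6
shift [-0.1  0.2  0.3] spin 0.1 tilt [ 8.e-04 -1.e-04 -1.e+00]
```

View pics/c5s.png

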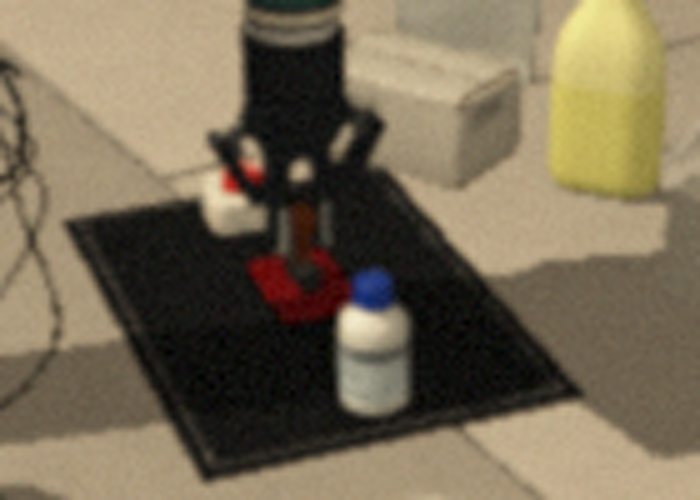

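```bash
python3 -m creep '[[[0,0,0],0,0.035],[[0,0,0],0,0.05],[[0,0,0],0,0.07],[[0,0,0],0,0.07],[[-0.03,0,0],0,0.07]]'
python3 -m creep '[[[-0.05,0,0.0],0,0.0854],[[-0.11,0,0],0,0.0854],[[-0.12,0.01,0.06],0,0.0854],[[-0.12,0.02,0.12],0,0.0854],[[-0.12,0.03,0.18],0,0.0854]]'
python3 -c "
from h import *
save('scene','c6s',(220,130,360,230),5);save('top','c6t',(190,150,310,250),6)
go(.585,-.403,.15,10)
print([(r['p'],r['point']) for c in('scene','top') for r in mark_of('stamp_mid',c)])"
```

```text
t: 17.38
tcp_pos: [0.5437, 0.0533, 0.0994]
eef_rot: [-0.449, -0.543, -0.452, 0.547]
wrist_force: [1.0, 0.2, 0.4]
gripper_width: 0.0702
t: 18.0
tcp_pos: [0.5413, -0.1306, 0.2228]
eef_rot: [0.451, 0.545, 0.45, -0.545]
wrist_force: [0.3, -0.5, -0.3]
gripper_width: 0.0851
t 18.1 tcp [ 0.5407 -0.1348  0.2219] yaw -11.36 w 0.0854 f [-0.2  0.9  0.1] j6 -8.4
shift [ 72.7  96.3 254. ] spin -21.4 tilt [-6.0e-04 -2.9e-03 -1.0e+00]
[(0.68, [0.5487, 0.049, 0.0495]), (0.46, [0.5425, 0.0557, 0.0538])]
```

View pics/c6s.png

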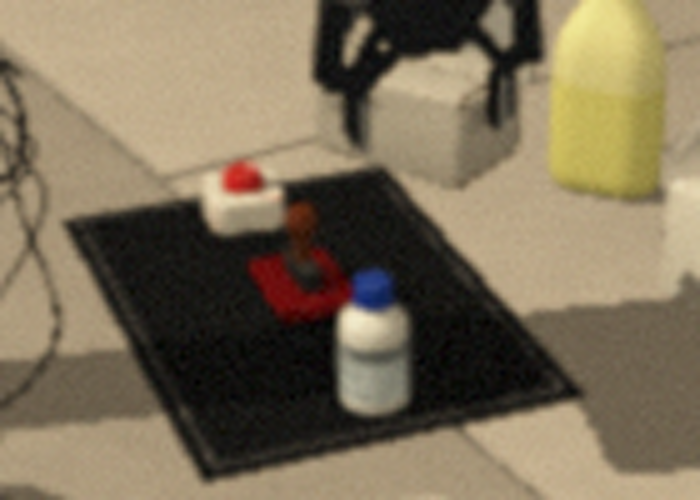

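View pics/c6t.png

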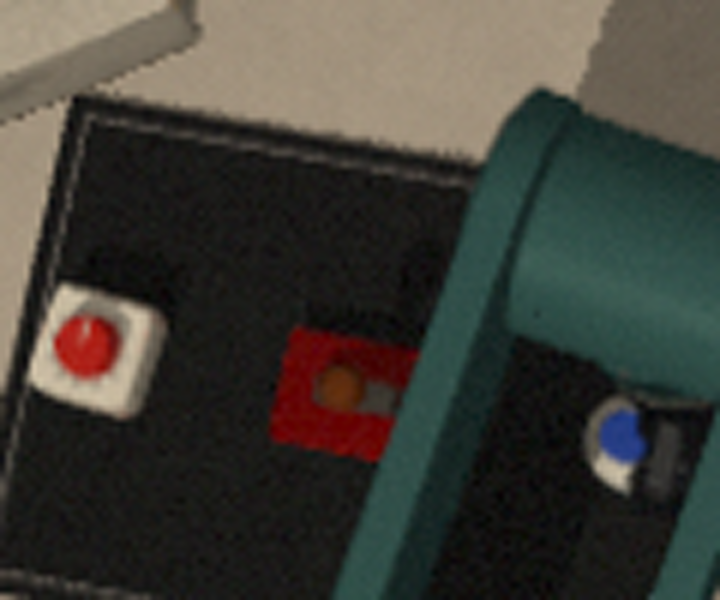

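```bash
python3 -m creep '[[[0,0.018,0.05],-7,0.0854],[[0,0.037,0.1],-14,0.0854],[[0.02,0.056,0.15],-21,0.0854],[[0.04,0.075,0.2],-28,0.0854],[[0.07,0.095,0.252],-36,0.0854]]'
python3 -m creep '[[[0,0,0],0,0.0854],[[0,0,0],0,0.0854],[[0,0,0],0,0.0854],[[0,0,0],0,0.0854],[[0,0,0],0,0.0854]]'
python3 -c "
from h import *
go(.584,-.403,.05,25)
save('scene','d1s',(300,160,420,270),5)
print([(r['p'],r['point']) for c in('scene','top') for r in mark_of('roll_mid',c)])"
```

```text
t: 18.82
tcp_pos: [0.5888, -0.3935, 0.1534]
eef_rot: [0.599, 0.377, 0.597, -0.377]
wrist_force: [1.3, -0.3, 0.3]
gripper_width: 0.0857
t: 19.45
tcp_pos: [0.5871, -0.3931, 0.1542]
eef_rot: [0.598, 0.379, 0.596, -0.379]
wrist_force: [-0.6, 0.3, 0.6]
gripper_width: 0.0856
t 19.45 tcp [ 0.5871 -0.3931  0.1542] yaw 25.14 w 0.0856 f [-0.6  0.3  0.6] j6 -63.5
shift [104.2  -7.2   7.4] spin 0.1 tilt [ 0.0016 -0.0013 -1.    ]
[(0.85, [0.5858, -0.4034, 0.0213]), (0.84, [0.3426, -0.3035, 0.0192]), (0.76, [0.5828, -0.3992, 0.0178]), (0.55, [0.6389, -0.5096, 0.0163]), (0.52, [0.3448, -0.303, 0.0181])]
```

View pics/d1s.png

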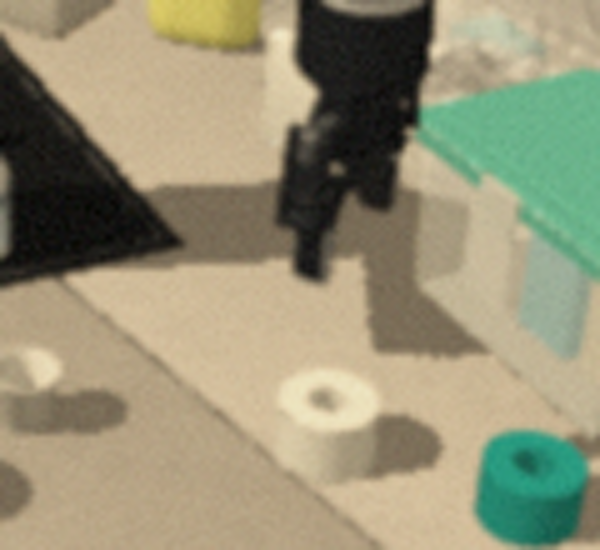

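```bash
python3 -m creep '[[[0.01,-0.007,0.007],0,0.0854],[[0.05,-0.007,0.007],0,0.0854],[[0.08,-0.007,0.007],0,0.0854],[[0.08,-0.007,0.007],0,0.0854],[[0.08,-0.007,0.007],0,0.0854]]'
python3 -c "
from h import *
go(.5845,-.4025,.035,25)
save('scene','d2s',(300,160,420,270),5);save('top','d2t',(340,160,440,250),6)"
```

```text
t: 20.23
tcp_pos: [0.5836, -0.404, 0.0736]
eef_rot: [0.597, 0.38, 0.596, -0.38]
wrist_force: [0.4, -0.3, 1.2]
gripper_width: 0.0853
t 20.23 tcp [ 0.5836 -0.404   0.0736] yaw 25.05 w 0.0853 f [ 0.4 -0.3  1.2] j6 -64.3
shift [38.6  1.4 -1. ] spin 0.1 tilt [ 0.001 -0.001 -1.   ]
```

View pics/d2s.png

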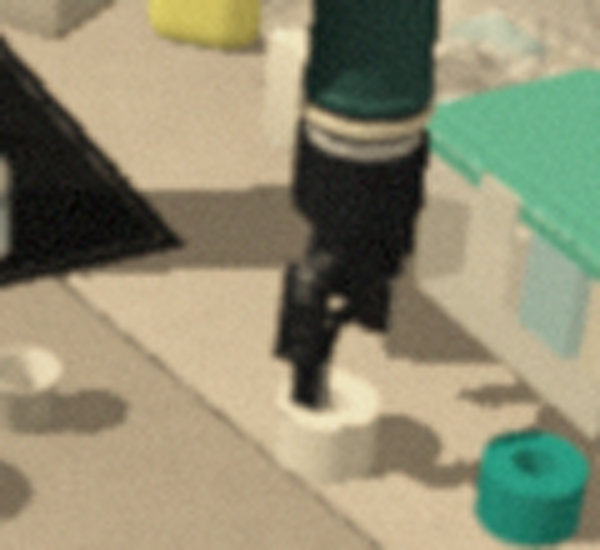

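View pics/d2t.png

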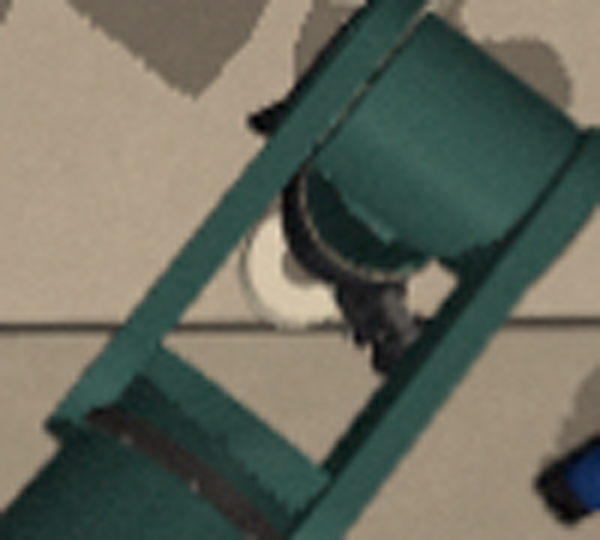

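Run:
```python
from h import *
u=np.array([np.cos(np.radians(25)),np.sin(np.radians(25))])
P=np.array([.5836,-.404])
for s in(-1,1):
    for z in(.06,.0):
        q=np.r_[P+s*u*.05,z];print(s,z,proj("scene",q)[0].round(1),((proj("scene",q)[0]-[300,160])*5).round())
print(((proj("scene",[[.5845,-.4025,.038],[.5845,-.4025,-.002]])-[300,160])*5).round())
```

```text
-1 0.06 [361.2 242.2] [306. 411.]
-1 0.0 [359.8 258.4] [299. 492.]
1 0.06 [375.1 225.2] [376. 326.]
1 0.0 [373.4 240.9] [367. 404.]
[[338. 395.]
 [333. 448.]]
```

Run:
```python
from h import *
o1,d1=ray("top",[389.9,203.5]);o2,d2=ray("scene",[365.2,239.6])
A=np.c_[d1[0],-d2[0]];t=np.linalg.lstsq(A,o2-o1,rcond=None)[0]
print(o1+d1[0]*t[0],o2+d2[0]*t[1])
print(onz("top",[389.9,203.5],.038),onz("scene",[365.2,239.6],.038))
for r in outline_of("roll_mid","scene"):
    ys,xs=np.nonzero(r["mask"]); print(r["p"],xs.min(),xs.max(),ys.min(),ys.max())
```

```text
[ 0.58179493 -0.39745153  0.03403369] [ 0.5803108  -0.39640847  0.03367155]
[[ 0.58127405 -0.39681562  0.038     ]] [[ 0.57628799 -0.40062959  0.038     ]]
0.84 355 375 235 256
0.73 395 417 246 269
0.63 270 290 243 266
```

```bash
python3 -m creep '[[[0.0,0,-0.005],0,0.0854],[[0.02,0,-0.005],0,0.0854],[[0.038,0,-0.005],0,0.0854],[[0.038,0,-0.005],0,0.0854],[[0.038,0,-0.005],0,0.0854]]'
python3 -m creep '[[[0,0,0],0,0.06],[[0,0,0],0,0.05],[[0,0,0],0,0.05],[[0,0,0],0,0.05],[[0,0,0],0,0.05]]'
python3 -c "
from h import *
go(.5845,-.4025,.18,25)
save('scene','d3s',(300,160,420,270),5)"
```

```text
t: 21.0
tcp_pos: [0.5811, -0.3985, 0.034]
eef_rot: [0.596, 0.38, 0.597, -0.379]
wrist_force: [0.6, -0.1, -0.1]
gripper_width: 0.0852
t: 21.62
tcp_pos: [0.582, -0.3995, 0.0365]
eef_rot: [0.598, 0.379, 0.595, -0.38]
wrist_force: [-1.1, -0.8, 5.8]
gripper_width: 0.0568
t 21.62 tcp [ 0.582  -0.3995  0.0365] yaw 25.07 w 0.0568 f [-1.1 -0.8  5.8] j6 -64.1
shift [-143.5    1.2    4.2] spin 0.1 tilt [ 0.0026 -0.0024 -1.    ]
```

View pics/d3s.png

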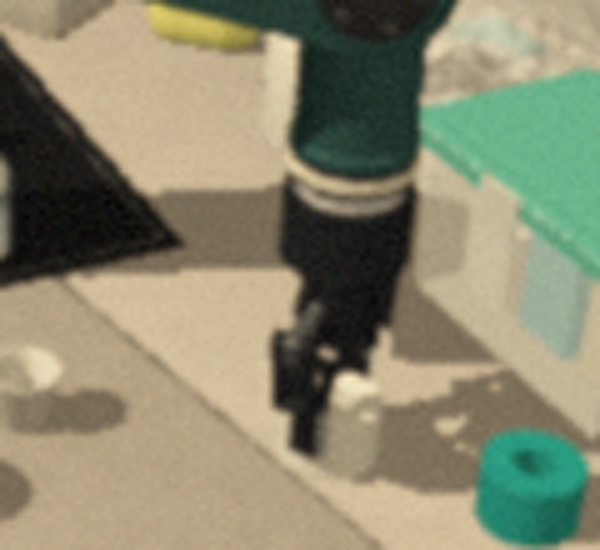

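Run:
```python
from h import *
s=state();print(s["gripper_width"])
u=np.array([np.cos(np.radians(25)),np.sin(np.radians(25))]);w=np.array([u[1],-u[0]])
P=s["tcp_pos"][:2]
for d in(-.038,-.03,.03):
    q=np.r_[P+u*d,.015];print(d,((proj("scene",q)[0]-[300,160])*5).round())
for c in [P,[.5815,-.3995],[.5845,-.4025],[.587,-.408]]:
    c=np.array(c)
    ang=np.linspace(0,2*np.pi,60)
    for z in(.038,-.002):
        Q=np.c_[c[0]+.0305*np.cos(ang),c[1]+.0305*np.sin(ang),0*ang+z];q=(proj("scene",Q)-[300,160])*5
        print(c.round(4),z,q.min(0).round(),q.max(0).round())
save("top","d3t",(340,160,440,250),6)
print([(r['p'],r['point']) for c in('scene','top') for r in mark_of('roll_mid',c)])
```

```text
0.05676442670472714
-0.038 [302. 458.]
-0.03 [308. 451.]
0.03 [349. 399.]
[ 0.582  -0.3995] 0.038 [281. 364.] [383. 425.]
[ 0.582  -0.3995] -0.002 [277. 416.] [377. 478.]
[ 0.5815 -0.3995] 0.038 [281. 364.] [382. 425.]
[ 0.5815 -0.3995] -0.002 [276. 416.] [376. 479.]
[ 0.5845 -0.4025] 0.038 [288. 365.] [390. 426.]
[ 0.5845 -0.4025] -0.002 [283. 417.] [383. 480.]
[ 0.587 -0.408] 0.038 [297. 368.] [399. 430.]
[ 0.587 -0.408] -0.002 [292. 420.] [393. 483.]
[(0.69, [0.6441, -0.5134, 0.0157]), (0.67, [0.3418, -0.302, 0.0194]), (0.55, [0.585, -0.4007, 0.0201]), (0.18, [0.5497, 0.0532, 0.05]), (0.64, [0.5188, -0.0962, 0.0535]), (0.64, [0.8069, -0.1127, 0.002]), (0.57, [0.6358, -0.5118, 0.0189]), (0.55, [0.583, -0.3985, 0.0177]), (0.55, [0.345, -0.3019, 0.0181])]
```

View pics/d3t.png

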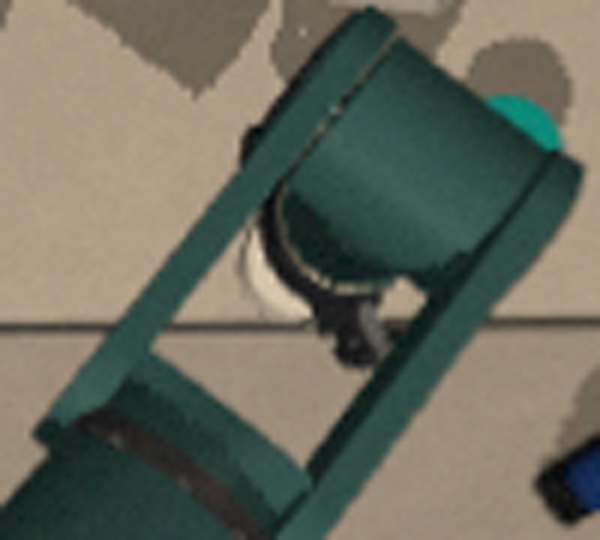

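```bash
python3 -m creep '[[[0,0,0],0,0.05],[[-0.02,0,0],0,0.05],[[-0.07,0,0],0,0.05],[[-0.13,0,0],0,0.05],[[-0.165,0,0],0,0.05]]'
python3 -c "
from h import *
save('scene','d4s',(300,100,420,220),5)
go(.6464,.0337,.2,79.1)
print([(r['p'],r['point']) for c in('scene',) for r in mark_of('roll_mid',c)])"
```

```text
t: 22.45
tcp_pos: [0.5819, -0.3988, 0.2048]
eef_rot: [0.599, 0.379, 0.595, -0.38]
wrist_force: [0.5, -1.0, -0.9]
gripper_width: 0.0565
t 22.5 tcp [ 0.5831 -0.3998  0.2103] yaw 25.1 w 0.0566 f [ 1.1 -0.7  3.7] j6 -64.1
shift [   7.3  241.1 -365.8] spin -54.0 tilt [ 0.0105 -0.0083 -0.9999]
[(0.95, [0.3418, -0.3034, 0.0204]), (0.72, [0.5857, -0.403, 0.19]), (0.69, [0.6445, -0.5105, 0.0168])]
```

View pics/d4s.png

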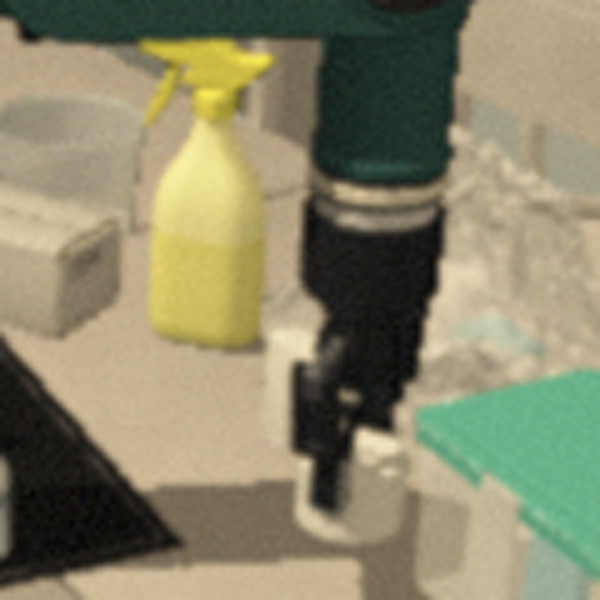

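```bash
python3 -m creep '[[[0,0.02,-0.03],-5,0.05],[[0,0.05,-0.075],-12,0.05],[[0,0.08,-0.121],-19,0.05],[[0,0.11,-0.167],-26,0.05],[[0,0.14,-0.213],-33,0.05]]'
python3 -c "
from h import *
go(.6464,.0337,.2,79.1)"
```

```text
t: 23.18
tcp_pos: [0.6169, -0.1442, 0.1979]
eef_rot: [0.679, 0.193, 0.681, -0.193]
wrist_force: [-0.9, 0.4, -0.1]
gripper_width: 0.0569
t 23.18 tcp [ 0.6169 -0.1442  0.1979] yaw 58.31 w 0.0569 f [-0.9  0.4 -0.1] j6 -76.6
shift [ -2.  166.8 -68.4] spin -20.8 tilt [-0.003   0.0012 -1.    ]
```

```bash
python3 -m creep '[[[0,0.045,-0.018],-6,0.05],[[0,0.095,-0.039],-12,0.05],[[0,0.14,-0.057],-18,0.05],[[0,0.164,-0.068],-21,0.05],[[0,0.164,-0.068],-21,0.05]]'
python3 -m creep '[[[0.03,0,0],0,0.05],[[0.08,0,0],0,0.05],[[0.11,0,0],0,0.05],[[0.12,0,0],0,0.05],[[0.12,0,0],0,0.05]]'
python3 -c "
from h import *
go(.6464,.0337,.0415,79.1)
save('scene','d5s',(200,110,360,230),4);save('top','d5t',(170,140,310,250),5)
print([(r['p'],r['point']) for c in('scene','top') for r in mark_of('roll_mid',c)])"
```

```text
t: 23.8
tcp_pos: [0.6459, 0.0312, 0.1979]
eef_rot: [0.703, 0.066, 0.705, -0.066]
wrist_force: [-0.5, -1.1, -1.8]
gripper_width: 0.057
t: 24.42
tcp_pos: [0.6464, 0.028, 0.0791]
eef_rot: [0.703, 0.068, 0.704, -0.068]
wrist_force: [0.3, -0.8, -0.7]
gripper_width: 0.0566
t 24.43 tcp [0.6464 0.028  0.0791] yaw 79.02 w 0.0566 f [ 0.3 -0.8 -0.7] j6 -81.5
shift [37.6  5.6 -1. ] spin -0.1 tilt [-1.5e-03 -2.0e-04 -1.0e+00]
[(0.97, [0.3431, -0.3037, 0.019]), (0.73, [0.6442, -0.5114, 0.0172]), (0.46, [0.6508, 0.0251, 0.067]), (0.76, [0.6366, -0.5093, 0.0152]), (0.66, [0.3431, -0.3023, 0.0202]), (0.56, [0.6494, 0.0308, 0.0608])]
```

View pics/d5s.png

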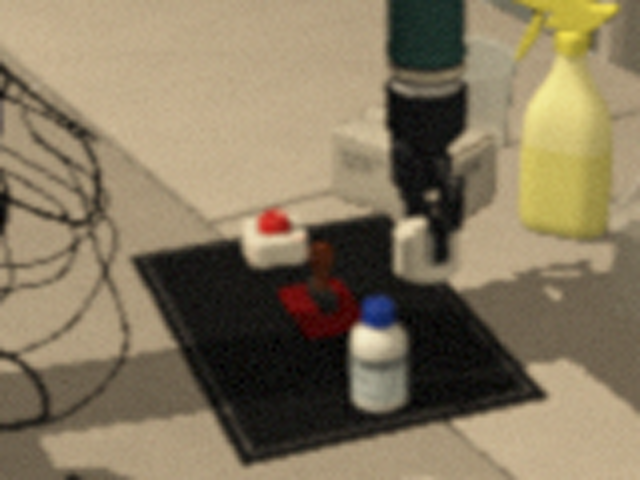

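View pics/d5t.png

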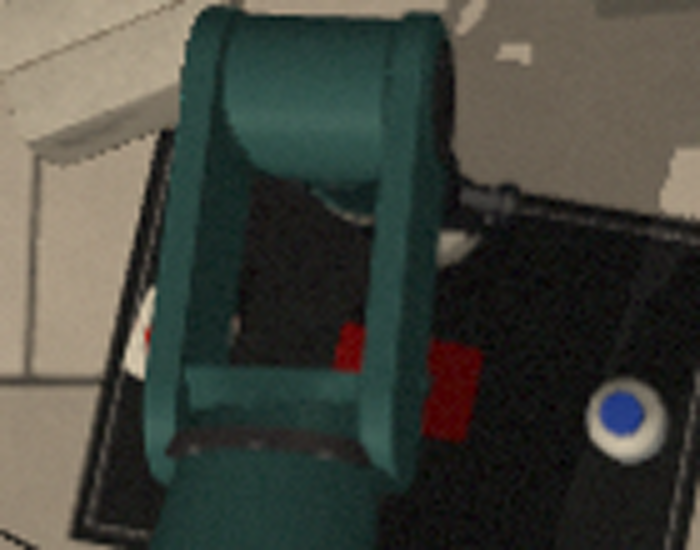

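```bash
python3 -m creep '[[[0.01,0.0056,-0.0025],0,0.05],[[0.025,0.0056,-0.0025],0,0.05],[[0.034,0.0056,-0.0025],0,0.05],[[0.036,0.0056,-0.0025],0,0.05],[[0.036,0.0056,-0.0025],0,0.05]]'
python3 -c "
from h import *
go(.645,.0337,.0415,79.1)"
```

```text
t: 25.25
tcp_pos: [0.6453, 0.0347, 0.0433]
eef_rot: [0.704, 0.067, 0.704, -0.067]
wrist_force: [0.9, 0.7, -0.3]
gripper_width: 0.0569
t 25.25 tcp [0.6453 0.0347 0.0433] yaw 79.07 w 0.0569 f [ 0.9  0.7 -0.3] j6 -81.0
shift [ 1.8 -1.  -0.1] spin -0.0 tilt [-4.e-04 -1.e-04 -1.e+00]
```

```bash
python3 -m creep '[[[0.001,-0.001,0],0,0.05],[[0.002,-0.001,0],0,0.05],[[0.003,-0.001,0],0,0.05],[[0.003,-0.001,0],0,0.05],[[0.003,-0.001,0],0,0.05]]'
python3 -c "
from h import *
go(.645,.0337,.0415,79.1)"
```

```text
t: 25.88
tcp_pos: [0.6455, 0.0336, 0.0415]
eef_rot: [0.704, 0.067, 0.703, -0.067]
wrist_force: [-1.5, 0.4, 4.1]
gripper_width: 0.0565
t 25.88 tcp [0.6455 0.0336 0.0415] yaw 79.08 w 0.0565 f [-1.5  0.4  4.1] j6 -81.1
shift [ 0.  -0.1 -0.5] spin -0.0 tilt [ 1.2e-03 -3.0e-04 -1.0e+00]
```

```bash
python3 -m creep '[[[0,0,0],0,0.0854],[[0,0,0],0,0.0854],[[0,0,0],0,0.0854],[[0,0,0],0,0.0854],[[-0.04,0,0],0,0.0854]]'
python3 -m creep '[[[-0.05,0,0],0,0.0854],[[-0.11,0,0],0,0.0854],[[-0.13,-0.05,0],0,0.0854],[[-0.13,-0.11,0],0,0.0854],[[-0.13,-0.17,-0.01],0,0.0854]]'
python3 -c "
from h import *
go(.441,-.2755,.15,79.1)"
```

```text
t: 26.5
tcp_pos: [0.6421, 0.0339, 0.0762]
eef_rot: [0.7, 0.067, 0.707, -0.068]
wrist_force: [-0.3, -0.4, -0.1]
gripper_width: 0.0856
t: 27.12
tcp_pos: [0.6031, -0.1327, 0.2112]
eef_rot: [0.704, 0.067, 0.703, -0.067]
wrist_force: [0.9, 0.6, -0.3]
gripper_width: 0.0851
t 27.12 tcp [ 0.6031 -0.1327  0.2112] yaw 79.13 w 0.0851 f [ 0.9  0.6 -0.3] j6 -96.8
shift [  61.1 -170.8 -132.4] spin 0.0 tilt [ 1.5e-03 -8.0e-04 -1.0e+00]
```

Run:
```python
from h import *
save('scene','e1s',(280,215,330,265),12);save('top','e1t',(330,225,375,270),12)
save('scene','e1w',(200,110,360,230),4);save('top','e1x',(170,140,310,250),5)
print([(r['p'],r['point']) for c in('scene','top') for r in mark_of('cup_mid',c)])
for c in('scene','top'):
    for r in outline_of('cup_mid',c):
        ys,xs=np.nonzero(r["mask"]); print(c,r["p"],xs.min(),xs.max(),ys.min(),ys.max())
```

```text
[(0.54, [0.4462, -0.2758, 0.0189]), (0.67, [0.4373, -0.2743, 0.0223])]
top 0.65 345 357 241 253
```

View pics/e1s.png

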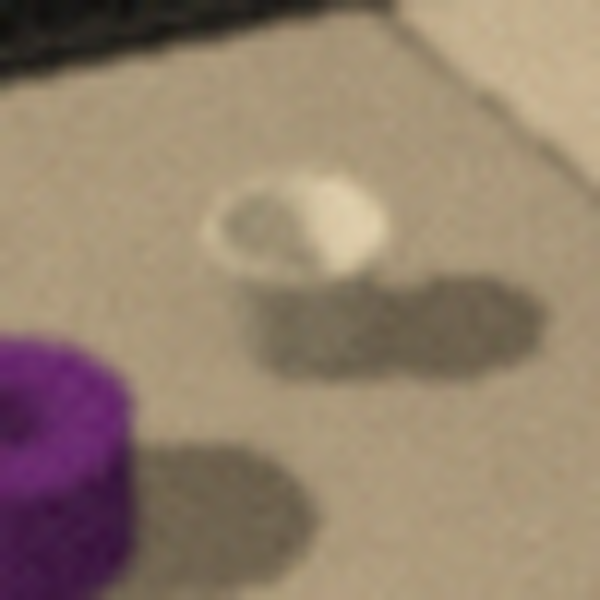

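View pics/e1t.png

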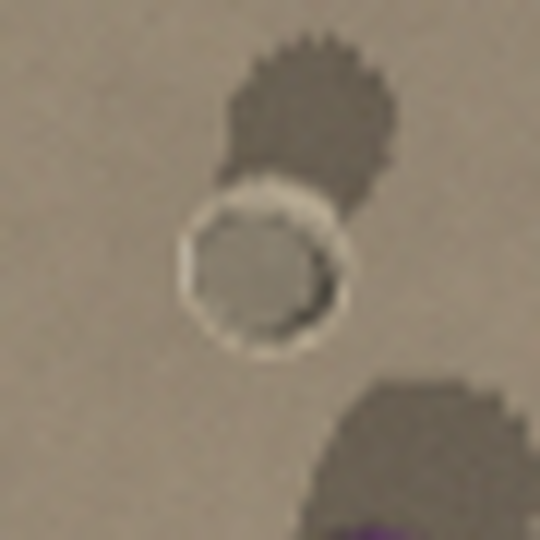

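View pics/e1x.png

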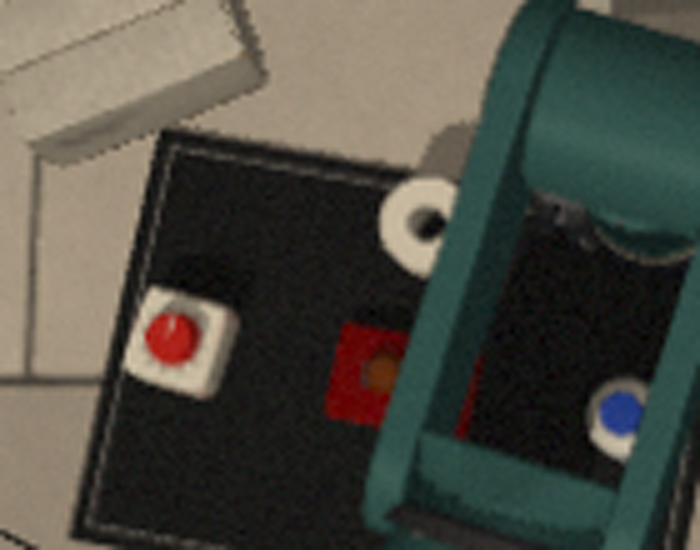

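View pics/e1w.png

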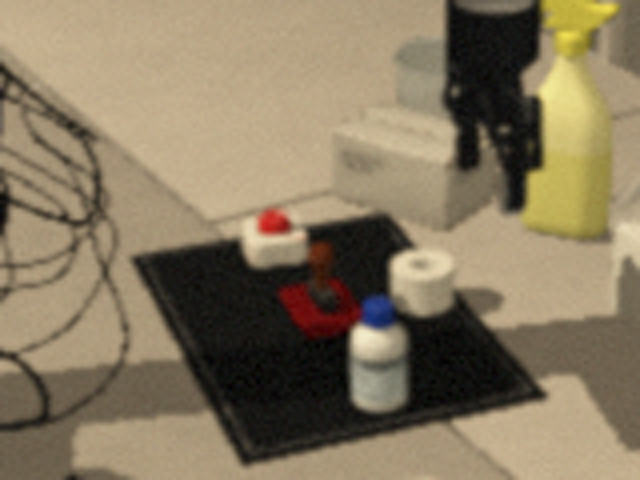

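Run:
```python
from h import *
a=[351.6,246.5];b=[304.3,233.5]
o1,d1=ray("top",a);o2,d2=ray("scene",b)
A=np.c_[d1[0],-d2[0]];t=np.linalg.lstsq(A,o2-o1,rcond=None)[0]
print(o1+d1[0]*t[0],o2+d2[0]*t[1],onz("top",a,.038),onz("scene",b,.038))
# pics of bottle, top view: base/cap
print([(r['p'],r['point']) for c in('scene','top') for r in mark_of('bottle_mid',c)])
```

```text
[ 0.44566261 -0.27194555  0.03489085] [ 0.44337798 -0.27061311  0.03473991] [[ 0.44557535 -0.27174298  0.038     ]] [[ 0.44096999 -0.27437261  0.038     ]]
[(0.58, [0.518, -0.0949, 0.0503]), (0.57, [0.5494, 0.0504, 0.0102]), (0.49, [0.5182, -0.0953, 0.0557])]
```

```bash
python3 -c "
from h import *
go(.443,-.273,.12,79.1)"
python3 -m creep '[[[0,-0.04,-0.03],0,0.0854],[[0,-0.085,-0.063],0,0.0854],[[0.02,-0.125,-0.095],0,0.0854],[[0.05,-0.165,-0.128],0,0.0854],[[0.08,-0.165,-0.128],0,0.07]]'
python3 -m creep '[[[0,0,0],0,0.07],[[0,0,0],0,0.07],[[0,0,0],0,0.07],[[0,0,0],0,0.07],[[0,0,0],0,0.07]]'
python3 -c "
from h import *
go(.443,-.273,.038,79.1)
save('scene','e2s',(250,170,370,270),6)"
```

```text
t 27.62 tcp [ 0.6035 -0.1299  0.2106] yaw 79.2 w 0.0851 f [ 0.9 -0.4  0.1] j6 -96.6
shift [  90.6 -170.7 -130.9] spin 0.1 tilt [-0.  0. -1.]
t: 28.25
tcp_pos: [0.4445, -0.2706, 0.1304]
eef_rot: [0.704, 0.068, 0.704, -0.069]
wrist_force: [0.7, 1.0, 0.1]
gripper_width: 0.0705
t: 28.88
tcp_pos: [0.4466, -0.269, 0.1313]
eef_rot: [0.704, 0.067, 0.704, -0.067]
wrist_force: [0.5, 0.1, 0.4]
gripper_width: 0.07
t 28.88 tcp [ 0.4466 -0.269   0.1313] yaw 79.11 w 0.07 f [0.5 0.1 0.4] j6 -116.4
shift [93.3 -4.6 -2.9] spin 0.0 tilt [ 8.e-04 -7.e-04 -1.e+00]
```

View pics/e2s.png

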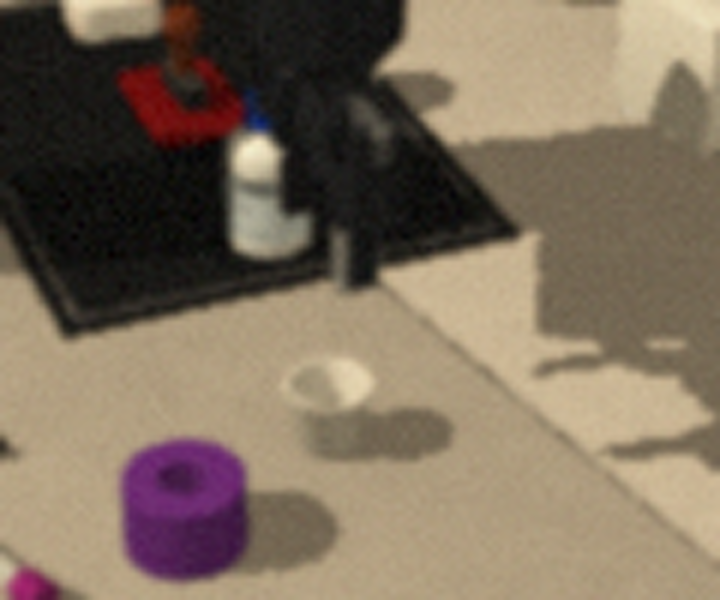

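```bash
python3 -m creep '[[[0.01,-0.004,-0.003],0,0.075],[[0.04,-0.004,-0.003],0,0.075],[[0.075,-0.004,-0.003],0,0.075],[[0.093,-0.004,-0.003],0,0.075],[[0.093,-0.004,-0.003],0,0.075]]'
python3 -c "
from h import *
go(.443,-.273,.038,79.1)
save('scene','e3s',(250,170,370,270),6);save('top','e3t',(320,200,400,280),7)"
```

```text
t: 29.55
tcp_pos: [0.4413, -0.2717, 0.0359]
eef_rot: [0.703, 0.068, 0.705, -0.067]
wrist_force: [-0.9, 0.8, 1.2]
gripper_width: 0.0748
t 29.55 tcp [ 0.4413 -0.2717  0.0359] yaw 79.07 w 0.0748 f [-0.9  0.8  1.2] j6 -117.0
shift [-2.2 -1.   1.9] spin -0.0 tilt [-0.0033  0.0024 -1.    ]
```

View pics/e3s.png

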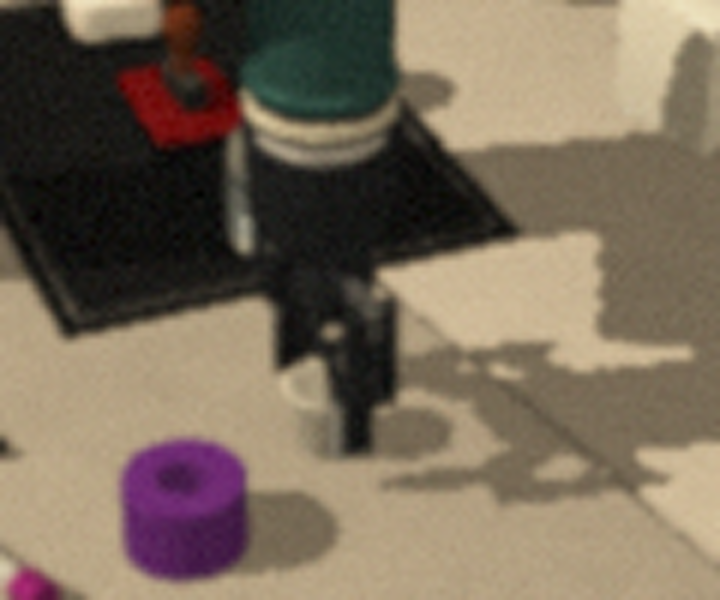

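View pics/e3t.png

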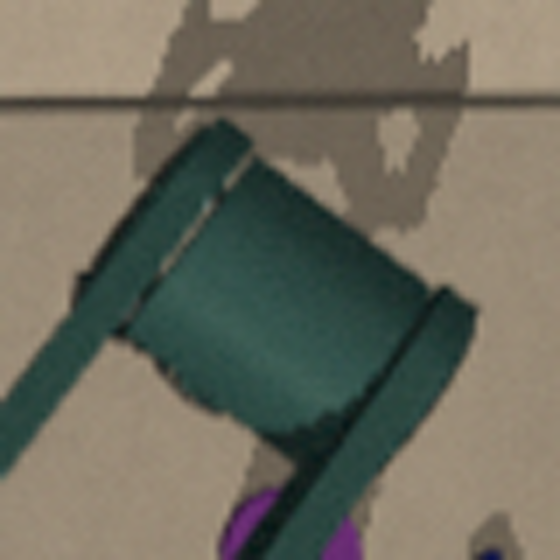

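```bash
python3 -m creep '[[[0,0,0],0,0.055],[[0,0,0],0,0.04],[[0,0,0],0,0.03],[[0,0,0],0,0.03],[[0,0,0],0,0.03]]'
python3 -c "
from h import *
go(.443,-.273,.038,79.1)
save('scene','e4s',(250,170,370,270),6)"
```

```text
t: 30.28
tcp_pos: [0.4436, -0.2732, 0.0396]
eef_rot: [0.705, 0.067, 0.703, -0.068]
wrist_force: [-0.4, -0.5, 6.9]
gripper_width: 0.0418
t 30.27 tcp [ 0.4436 -0.2732  0.0396] yaw 79.09 w 0.0418 f [-0.4 -0.5  6.9] j6 -116.9
shift [ 1.6  0.1 -0.6] spin -0.0 tilt [ 0.003  -0.0024 -1.    ]
```

View pics/e4s.png

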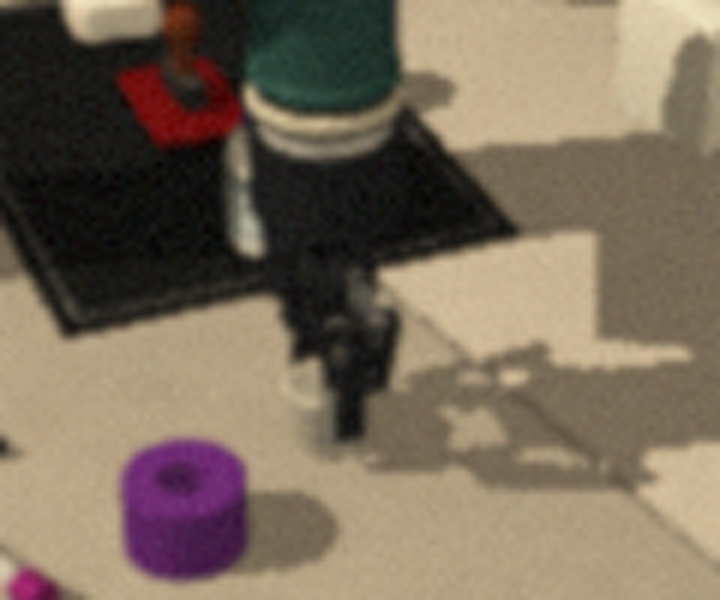

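```bash
python3 -m creep '[[[0,0,0],0,0.03],[[-0.02,0,0],0,0.03],[[-0.07,0,0],0,0.03],[[-0.12,0,0],0,0.03],[[-0.14,0,0],0,0.03]]'
python3 -c "
from h import *
go(.4331,-.0786,.18,79.1)
save('scene','e5s',(250,110,370,230),5)"
```

```text
t: 30.95
tcp_pos: [0.4437, -0.2732, 0.1818]
eef_rot: [0.706, 0.066, 0.702, -0.069]
wrist_force: [0.5, -1.2, 0.2]
gripper_width: 0.042
t 30.95 tcp [ 0.4437 -0.2732  0.1818] yaw 79.09 w 0.042 f [ 0.5 -1.2  0.2] j6 -116.9
shift [  1.  189.1 -47.3] spin -0.0 tilt [ 0.0053 -0.0042 -1.    ]
```

View pics/e5s.png

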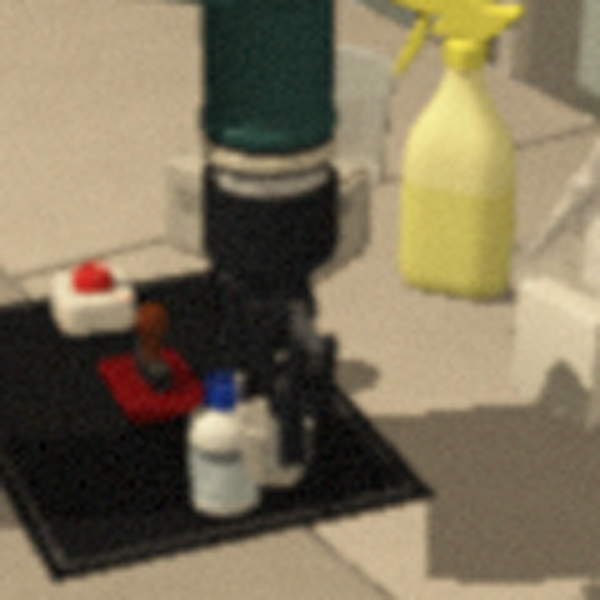

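```bash
python3 -m creep '[[[0,0.035,-0.009],0,0.03],[[0,0.085,-0.021],0,0.03],[[0,0.135,-0.034],0,0.03],[[0,0.18,-0.045],0,0.03],[[0,0.188,-0.047],0,0.03]]'
python3 -m creep '[[[0.02,0,0],0,0.03],[[0.06,0,0],0,0.03],[[0.09,0,0],0,0.03],[[0.1,0,0],0,0.03],[[0.1,0,0],0,0.03]]'
python3 -c "
from h import *
go(.4331,-.0786,.0436,79.1)
save('scene','e6s',(230,130,350,230),6)
print([(r['p'],r['point']) for c in('scene','top') for r in mark_of('cup_mid',c)])"
```

```text
t: 31.62
tcp_pos: [0.4312, -0.0765, 0.1767]
eef_rot: [0.704, 0.066, 0.704, -0.066]
wrist_force: [0.7, -0.3, -0.3]
gripper_width: 0.0416
t: 32.25
tcp_pos: [0.4317, -0.0793, 0.0772]
eef_rot: [0.703, 0.067, 0.704, -0.067]
wrist_force: [0.9, 0.1, -0.9]
gripper_width: 0.042
t 32.25 tcp [ 0.4317 -0.0793  0.0772] yaw 79.05 w 0.042 f [ 0.9  0.1 -0.9] j6 -96.8
shift [33.6  0.9  1.3] spin -0.1 tilt [-1.3e-03  1.0e-04 -1.0e+00]
[(0.62, [0.4335, -0.0804, 0.0546]), (0.15, [0.5198, -0.0945, 0.0518])]
```

View pics/e6s.png

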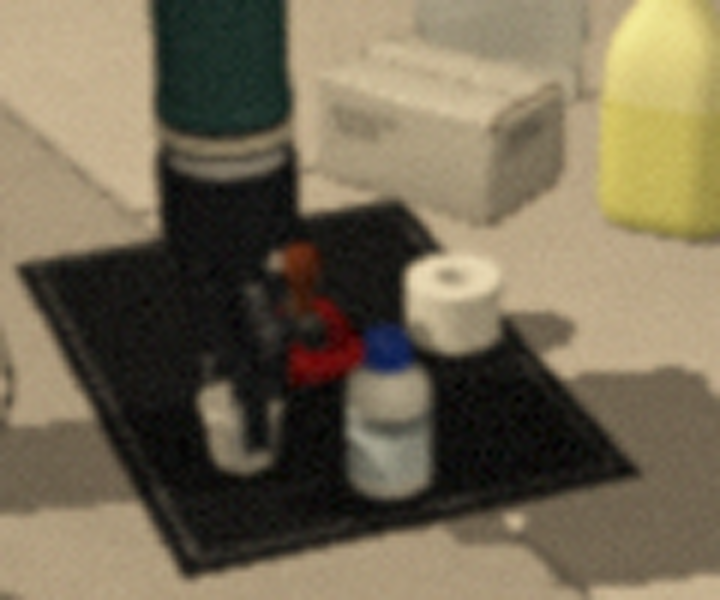

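```bash
python3 -m creep '[[[0.01,0.001,0.0013],0,0.03],[[0.022,0.001,0.0013],0,0.03],[[0.03,0.001,0.0013],0,0.03],[[0.032,0.001,0.0013],0,0.03],[[0.032,0.001,0.0013],0,0.03]]'
python3 -c "
from h import *
go(.4331,-.0786,.0436,79.1)"
```

```text
t: 33.02
tcp_pos: [0.4333, -0.0781, 0.0454]
eef_rot: [0.704, 0.067, 0.704, -0.067]
wrist_force: [0.5, -0.5, 0.3]
gripper_width: 0.0415
t 33.02 tcp [ 0.4333 -0.0781  0.0454] yaw 79.08 w 0.0415 f [ 0.5 -0.5  0.3] j6 -96.7
shift [ 1.8 -0.5 -0.1] spin -0.0 tilt [-4.e-04  1.e-04 -1.e+00]
```

```bash
python3 -m creep '[[[0.001,-0.0005,0],0,0.03],[[0.002,-0.0005,0],0,0.03],[[0.0025,-0.0005,0],0,0.03],[[0.0025,-0.0005,0],0,0.03],[[0.0025,-0.0005,0],0,0.03]]'
python3 -c "
from h import *
go(.4331,-.0786,.0436,79.1)"
```

```text
t: 33.65
tcp_pos: [0.4334, -0.0786, 0.0432]
eef_rot: [0.704, 0.067, 0.704, -0.067]
wrist_force: [0.2, 0.3, 0.2]
gripper_width: 0.0418
t 33.65 tcp [ 0.4334 -0.0786  0.0432] yaw 79.08 w 0.0418 f [0.2 0.3 0.2] j6 -96.7
shift [-0.4 -0.  -0.3] spin -0.0 tilt [ 1.e-04 -1.e-04 -1.e+00]
```

```bash
python3 -m creep '[[[0.001,0,0],0,0.03],[[0.001,0,0],0,0.03],[[0.0015,0,0],0,0.03],[[0.0015,0,0],0,0.03],[[0.0015,0,0],0,0.03]]'
python3 -c "
from h import *
go(.4331,-.0786,.0436,79.1)"
```

```text
t: 34.28
tcp_pos: [0.4337, -0.0787, 0.0426]
eef_rot: [0.704, 0.067, 0.704, -0.067]
wrist_force: [-1.6, 1.1, 6.3]
gripper_width: 0.0418
t 34.27 tcp [ 0.4337 -0.0787  0.0426] yaw 79.08 w 0.0418 f [-1.6  1.1  6.3] j6 -96.7
shift [-1.   0.  -0.6] spin -0.0 tilt [ 8.e-04 -4.e-04 -1.e+00]
```

Contact. Now release, rise and move off to the right to leave the cameras a clear view.

```bash
python3 -m creep '[[[0,0,0],0,0.055],[[0,0,0],0,0.07],[[0,0,0],0,0.075],[[0,0,0],0,0.075],[[-0.03,0,0],0,0.075]]'
python3 -m creep '[[[-0.06,0,0],0,0.075],[[-0.12,0,0],0,0.075],[[-0.16,-0.04,-0.01],0,0.075],[[-0.16,-0.1,-0.02],0,0.075],[[-0.16,-0.16,-0.04],0,0.075]]'
python3 -m creep '[[[0,-0.05,-0.01],0,0.075],[[0,-0.11,-0.02],3,0.075],[[0,-0.17,-0.04],6,0.075],[[0,-0.23,-0.06],10,0.075],[[0,-0.28,-0.08],14,0.075]]'
python3 - <<'E'
from h import *
save('scene','f1s',(200,120,360,240),4.5);save('top','f1t',(170,150,340,280),4.5)
for t in "timer_mid bottle_mid ink_pad_mid stamp_mid roll_mid cup_mid stapler carton".split():
    for c in("top","scene"):
        print(t,c,[(round(r["p"],2),np.round(r["point"],3).tolist(),(np.round([(np.array(r["point"][:2])-MC)@MX,(np.array(r["point"][:2])-MC)@MY],4)).tolist()) for r in mark_of(t,c)[:3]])
go(*MC,.2,79)
E
```

```text
t: 34.9
tcp_pos: [0.4311, -0.078, 0.0694]
eef_rot: [0.702, 0.068, 0.706, -0.067]
wrist_force: [-0.6, -0.6, 1.3]
gripper_width: 0.0752
t: 35.52
tcp_pos: [0.3639, -0.229, 0.2327]
eef_rot: [0.705, 0.066, 0.703, -0.067]
wrist_force: [0.3, -0.2, 0.6]
gripper_width: 0.0748
t: 36.15
tcp_pos: [0.2311, -0.4891, 0.2314]
eef_rot: [0.69, 0.154, 0.69, -0.154]
wrist_force: [0.2, 0.2, -0.5]
gripper_width: 0.0749
timer_mid top [(0.86, [0.573, 0.2, 0.026], [-0.0018, 0.1502])]
timer_mid scene []
bottle_mid top [(0.64, [0.431, -0.079, 0.023], [-0.0881, -0.1511]), (0.55, [0.519, -0.096, 0.05], [0.0013, -0.1512])]
bottle_mid scene [(0.62, [0.522, -0.097, 0.048], [0.0044, -0.1515])]
ink_pad_mid top [(0.91, [0.546, 0.055, 0.014], [-0.001, 0.0024])]
ink_pad_mid scene []
stamp_mid top [(0.48, [0.545, 0.057, 0.05], [-0.0014, 0.004])]
stamp_mid scene []
roll_mid top [(0.65, [0.638, -0.514, 0.014], [0.1979, -0.5386]), (0.64, [0.346, -0.301, 0.019], [-0.1296, -0.3851]), (0.58, [0.649, 0.037, 0.022], [0.1037, 0.0039])]
roll_mid scene [(0.98, [0.641, -0.515, 0.017], [0.2005, -0.5391]), (0.78, [0.647, 0.033, 0.027], [0.1024, 0.0002]), (0.56, [0.344, -0.304, 0.019], [-0.1305, -0.3886])]
cup_mid top [(0.61, [0.432, -0.082, 0.023], [-0.0867, -0.1536])]
cup_mid scene []
stapler top [(0.86, [0.488, -0.59, -0.001], [0.0641, -0.6423])]
stapler scene [(0.63, [0.489, -0.59, -0.003], [0.0656, -0.6413]), (0.21, [0.815, -0.11, -0.001], [0.2945, -0.109])]
carton top [(0.92, [0.811, -0.112, 0.0], [0.2913, -0.111])]
carton scene [(0.72, [0.813, -0.111, 0.001], [0.2929, -0.1098])]
t 37.05 tcp [ 0.2326 -0.4872  0.2317] yaw 65.09 w 0.0749 f [-0.  -1.1 -0.4] j6 -135.6
shift [ 31.7 621.5  56.9] spin -13.9 tilt [ 0.e+00 -1.e-04 -1.e+00]
```

View pics/f1s.png

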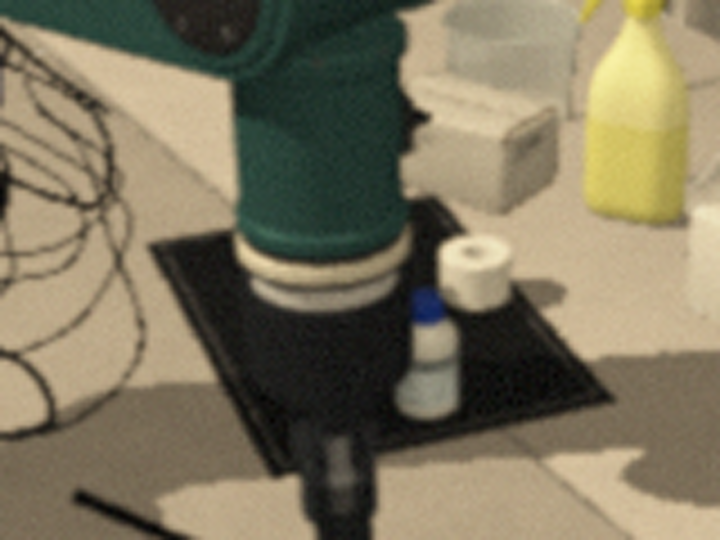

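View pics/f1t.png

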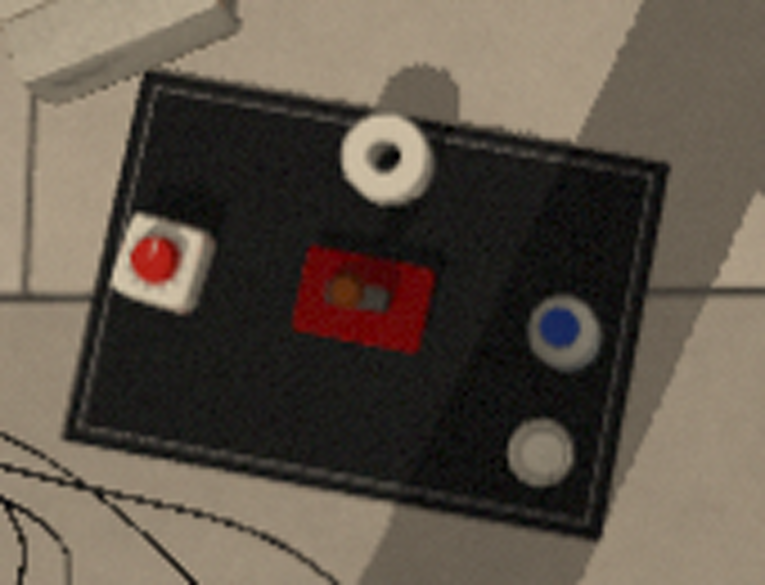

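Run:
```python
from h import *
im=get_image("top")
def mf(P): d=P[:2]-MC; return np.round([d@MX*1000,d@MY*1000],1)
def enc(box,z,lo):
    x0,y0,x1,y1=box; g=im[y0:y1,x0:x1].max(2)
    m=(g>lo).astype(np.uint8); n,l,st,c=cv2.connectedComponentsWithStats(m); k=1+np.argmax(st[1:,4])
    cs=max(cv2.findContours((l==k).astype(np.uint8),0,1)[0],key=cv2.contourArea)
    (c,r)=cv2.minEnclosingCircle(cs); c=np.array(c)+[x0,y0]
    P=onz("top",c,z)[0]; return mf(P),r,c
print("roll",enc((243,172,270,200),.040,120))
print("cup",enc((278,238,302,262),.036,95))
print("bottle",enc((284,210,306,236),.06,95))
print("timer",enc((190,192,222,222),.03,120))
p=padpose();print("pad",mf(p[:2]/1000),p[2:].round(1))
save('top','f2c',(240,165,310,265),6)
```

```text
roll (array([101.5,   1.8]), 10.042052268981934, array([255.28873253, 184.66901398]))
cup (array([ -84.4, -146.8]), 6.907681941986084, array([289.52631569, 250.26315784]))
bottle (array([   0.9, -152.2]), 6.804155349731445, array([295.796875, 223.4375  ]))
timer (array([  0.4, 148.2]), 11.85336971282959, array([205.5, 207.5]))
pad [ 0.4 -0.1] [-11.7  68.9 101.7]
```

View pics/f2c.png

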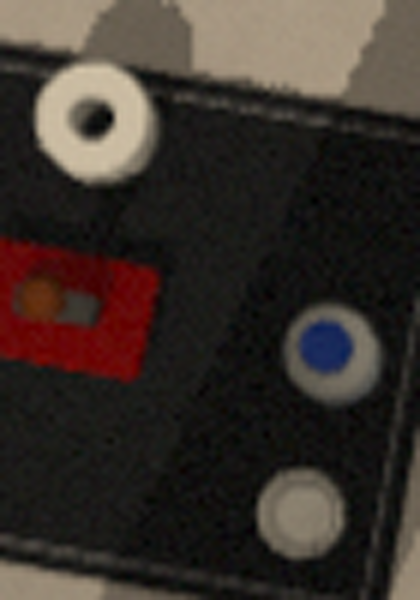

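```bash
python3 -c "
from workcell import *
print(sign_off(), state()['t'])"
```

```text
the job is handed in; nothing more can be done
the job is handed in; nothing more can be done
```

The reception place is set out and handed in at about 37 s of the 112 s allowed. I worked in the order asked: ink pad, then stamp, roll and cup. I used the white roll, not the purple or turquoise one. The gripper was open and clear of everything at the end.

Last checks, in mat coordinates (mm):

| Thing | Position | Notes |
|---|---|---|
| Ink pad | (0, 0) | midway between timer and bottle, long side parallel to the mat's to within about 1° |
| Stamp | pad centre, within about 4 mm | stands upright, block parallel to the pad |
| Label roll | (101.5, 2) | about 40 mm clear of the pad |
| Sample cup | (-84 to -88, -147 to -154) | behind it the bottle is at (1, -151 to -152), about 4 cm clear |

The timer, bottle, stapler and carton still measure where they did at the start, to within camera accuracy.

Checks that failed or disagreed:
- **Blocked view:** in the last scene-camera picture the arm hid the pad, stamp and timer and partly hid the cup. Their final check rests on the top camera, plus earlier scene views for the pad and stamp.
- **Position spread:** the different estimates of cup, roll and stamp positions differed by 2 to 7 mm.
- **Roll grip:** the fingers read 57 mm on the 61 mm roll, about 3 mm narrower than expected. It was still held upright and set down normally.

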